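Change over the cascade impactor

TASK

Rebuild the cascade impactor after its run: slide the jet plates that are there on to its three studs, fully home, from the finest at the bottom (blue, then gold, then red at the top; one may be missing), and put the inlet on top of them on the same studs. Lay every collection slide flat in a pocket of the grey-blue weighing tray, one to a pocket, tongue in the narrow end of the pocket; leave the other things on the table alone.

Things in the scene. Friction and masses are not known exactly. Their poses are not given: they have to be found in the camera images.
- impactor: impactor body, fixed: dark round foot 108 mm across, aluminium housing 68 mm across whose flat top (the seat of the first plate) is 40 mm above the table, and three steel studs on it, 6 mm thick, on a 17 mm radius at 0, 120 and 240 degrees from its x axis. The studs rise to 84 mm above the table, the last 7 mm tapered to 2.4 mm. A brass hose barb points along +x. Origin: on the axis, underside, z up. Plates fit in any of the three turns, with 1.5 mm play all round each stud.
- plate_fine: blue anodised metal disc, 64 mm in diameter, 10 mm thick, 80 g, with two parallel flats 56 mm apart (at +y and -y of its frame; grip it across these). Three 9 mm holes for the studs lie on a 17 mm radius at 0, 120 and 240 degrees from its x axis; the small holes inside that circle are jets. Origin: centre of its underside, z up. 18 fine jets. Belongs lowest. May be absent.
- plate_mid: gold anodised metal disc, 64 mm in diameter, 10 mm thick, 80 g, with two parallel flats 56 mm apart (at +y and -y of its frame; grip it across these). Three 9 mm holes for the studs lie on a 17 mm radius at 0, 120 and 240 degrees from its x axis; the small holes inside that circle are jets. Origin: centre of its underside, z up. 6 middle jets. Belongs above the blue plate, under the red one. May be absent.
- plate_coarse: red anodised metal disc, 64 mm in diameter, 10 mm thick, 80 g, with two parallel flats 56 mm apart (at +y and -y of its frame; grip it across these). Three 9 mm holes for the studs lie on a 17 mm radius at 0, 120 and 240 degrees from its x axis; the small holes inside that circle are jets. Origin: centre of its underside, z up. 3 wide jets. Belongs above the other plates. May be absent. At least two of the three plates are there.
- inlet: inlet: aluminium flange of the plates' outline and holes (64 mm across, flats at +y and -y, 8 mm thick, three 9 mm holes on a 17 mm radius at 0, 120 and 240 degrees from its x axis) with a black round neck 22 mm thick rising from it to 62 mm, flared to 25 mm in the top 8 mm. 100 g; grip it by the neck (with three plates on, the studs reach 6 mm above its seated flange, with two plates 16 mm). Origin: centre of its underside, z up.
- slide_1: flat aluminium collection slide, 5 mm thick, 30 g: a body 56 mm (x) by 26 mm (y), with a 14 mm wide tongue that reaches on to x = +42 mm at its +x end, and a black grip rib on top along x, 36 mm long, 9 mm wide, from 5 to 18 mm height, which is where it is gripped. Origin: centre of the body's underside, z up. May be absent.
- slide_2: flat aluminium collection slide, 5 mm thick, 30 g: a body 56 mm (x) by 26 mm (y), with a 14 mm wide tongue that reaches on to x = +42 mm at its +x end, and a black grip rib on top along x, 36 mm long, 9 mm wide, from 5 to 18 mm height, which is where it is gripped. Origin: centre of the body's underside, z up. May be absent.
- slide_3: flat aluminium collection slide, 5 mm thick, 30 g: a body 56 mm (x) by 26 mm (y), with a 14 mm wide tongue that reaches on to x = +42 mm at its +x end, and a black grip rib on top along x, 36 mm long, 9 mm wide, from 5 to 18 mm height, which is where it is gripped. Origin: centre of the body's underside, z up. May be absent.
- slide_4: flat aluminium collection slide, 5 mm thick, 30 g: a body 56 mm (x) by 26 mm (y), with a 14 mm wide tongue that reaches on to x = +42 mm at its +x end, and a black grip rib on top along x, 36 mm long, 9 mm wide, from 5 to 18 mm height, which is where it is gripped. Origin: centre of the body's underside, z up. May be absent.
- slide_tray: grey-blue weighing tray, fixed, 86 mm (x) by 164 mm (y), 9 mm high, with four dark-floored pockets side by side, centred at y = -57, -19, +19 and +57 mm, all pointing along its +x. Floor 4 mm above the table, pockets 5 mm deep; each is 30 mm wide from x = -30 to +30 mm and 18 mm wide from there to x = +44 mm: a slide lies in it, tongue to +x, with 2 mm play all round, its origin at x = 0. Origin of the tray: on the table, z up.
- timer: white bench timer, 70x62x21 mm, bystander. Left of it stands a fixed instrument cabinet, 0.34 m high, beyond x = 0.57 m at y over 0.37 m
- screwdriver: small blue screwdriver, 130 mm, bystander. Behind it stands a fixed drum in a metal frame, 0.39 m high, which fills the space beyond x = 0.64 m at y below 0.01 m: bring the gripper round in front of it
- marker_black: marker pen with black cap, 135 mm, bystander
- tape_roll: roll of green lab tape, 85 mm across, bystander
Mind the look-alikes: they are no part of the job. There is more than one size of the plate_coarse; the one meant has the size given above.

How it is judged:
By the outcome, as a careful person would: the job done as asked, in the order asked, and still so for the second after the job is handed in, with the robot touching nothing.
Of plate_fine, plate_mid, plate_coarse only 2 to 3 are there at a start; the rules pass over those that are not, and their reading is None.
Of slide_1, slide_2, slide_3, slide_4 only 3 to 4 are there at a start; the rules pass over those that are not, and their reading is None.
At some moment in a run one of plate_fine, plate_mid, plate_coarse, slide_1, slide_2, slide_3, slide_4 may be knocked a few centimetres aside while the robot is not near it.
It also fails if it takes over 210 s, if anything falls off the work surface, if the arm or the gripper's body presses on something with over 40 N, if the wrist force passes 120 N, or if a joint passes its speed limit or range.

ROBOT

A 7-joint arm with a two-finger parallel gripper is mounted at the origin on a cart in front of the work surface, level with it; the furniture and walls round the work are solid. World frame = base frame: x ahead of the robot, y to its left, z up, the work surface at z = 0. Lengths are in m, angles in rad, forces in N, time in s.
With the tool pointing down it reaches from about 0.4 to 0.85 m from the base axis. Payload 10.4 kg.
Tool frame: the origin (TCP) lies between the finger pads; the fingertips stand 22 mm ahead of it and the grasp point (between the pads) lies 3 mm ahead of it (r.nose_length is the distance from the TCP to the fingertips, in m); z points along the fingers, y is the line along which they close (so a half turn about z gives the same grasp; the last joint's range is limited). The gripper opens to 87 mm and grips with 3 to 60 N. Pads are 19 mm wide; open, the fingers measure 117 mm over their backs; the gripper's body (75 mm by 190 mm) begins 51 mm behind the grasp point.
Start: joints at [1.09, 0.332, -0.065, 1.46, 0.022, 1.35, -0.088], TCP at [0.276, -0.561, 0.245] pointing down, gripper open.
Joint ranges: [-2.6, 2.6], [-0.5, 2.12], [-1.47, 1.34], [0.16, 2.42], [-1.27, 4.41], [0.06, 2.06], [-2.6, 2.6]. Speed limits (rad/s): [2.22, 2.22, 2.79, 2.79, 3.14, 3.14, 3.14].

INTERFACE

Orientations are given as a unit quaternion [x, y, z, w].
In Python, from bench import readout, cams, r gives the robot as it stands. The module is installed in compiled form; this text tells all that it offers.
- The arm moves only by the tool step_arm, never from a script. Its argument "deltas" is a list that holds one entry, the list of rows, each a list of 7 numbers: the turn, a rotation vector about the tool's x, y, z in rad, then the shift along the tool's x, y, z in m, then the opening in per cent of the stroke, from 0 (shut) to 100 (fully open). A call has 1 to 20 rows; each row is the pose to reach, as a shift and turn from the pose commanded when the call began, along the tool's axes at that moment; what a row does not reach only later rows make up. A row lasts 1/8 s, in which the tool goes at most 62.5 mm and 10.7 degrees, less where a joint would pass 70% of its speed; a pose out of reach is approached as far as the arm can. A call with a gripper value outside its range is refused whole. The fingers move at their own pace and stop on an object; "squeeze" is the grip in N (left out, the last holds). Time passes only in rows, so rows that repeat a pose let the fingers close. It gives the time, the measured TCP pose, the force, the opening and the grip force at its end, in the units of the state.
- readout.read_state(): the state, without advancing time (a new reading comes with each control period).
- cams.camera(name): name is "scene" or "side" or "wrist"; returns a dict with "img" (420x560x3 uint8, red, green, blue), "fx", "fy", "cx", "cy" (pixels), "k1" (the pictures are not rectified: a ray, as slopes to the right and down, at radius r is drawn at 1 + k1 r^2 times it, then the intrinsics apply), "origin" and "rotation" of the camera in the world; the wrist camera has in their place "T_tool_cam" (4x4, takes a point from camera to tool coordinates, whose origin is the TCP and whose axes are the flange's). Camera axes: x right, y up, looking along -z (the intrinsics and any distortion apply to the point x, -y, -z); pixel columns grow to the right and rows downward; lengths in m; the calibration is good to about 2 mm. A picture is of the moment at which its call begins: read the wrist's pose just before it. There is no depth.
- r.close_job(): hands the job in; it is judged then, once.
The state is a dict: "time": time; "joint_positions": joint angles; "joint_vel": joint speeds; "joint_torque": joint torques, N m; "ee_pos": TCP position; "eef_rot": TCP orientation; "ft_force": force on the tool from outside, world axes, zero at the start; "torque": the same for the moment, N m; "width": finger opening in m; "grip_force": force on a finger pad.
Only numpy, scipy, OpenCV 4.12 (cv2) and the standard library are available. Lean on these libraries where they do the work, as an engineer would, in place of code of your own. Each camera call takes 0.05 s, during which the arm holds its last target. There are 200 camera calls.

## Working session

There is one attempt and no reset: what is moved stays moved. The work goes in short steps, Python scripts to look and compute and a tool call to move; the robot and the scene stay as the last step left them, time stands still between calls to the robot, and variables do not carry over. Pictures are saved under pics/ and viewed, at most 14 in all, crops included, and the job is handed in when it is done.

Besides the shell and the picture viewer there is one more tool, called after "Call:" as name(argument=value, ...) on one line, values as JSON. step_arm: Moves the arm, as the interface text tells. Its arguments: {"type":"object","properties":{"deltas":{"type":"array"},"squeeze":{"type":"number"}},"required":["deltas"]}

```bash
mkdir -p pics; ls
cat > h.py <<'E'
import numpy as np, cv2, json
from bench import readout, cams, r
from scipy.spatial.transform import Rotation as R
def snap(name, f):
    s=readout.read_state(); c=cams.camera(name); cv2.imwrite(f'pics/{f}.png', c['img'][:,:,::-1])
    if name=='wrist':
        T=np.eye(4); T[:3,:3]=R.from_quat(s['eef_rot']).as_matrix(); T[:3,3]=s['ee_pos']
        T=T@np.array(c['T_tool_cam']); c['origin']=T[:3,3]; c['rotation']=T[:3,:3]
    d={k:np.array(v).tolist() for k,v in c.items() if k!='img'}
    json.dump(d,open(f'pics/{f}.json','w')); return c
def w(f,u,v,z=0.):
    c=json.load(open(f'pics/{f}.json'))
    x=(u-c['cx'])/c['fx']; y=(v-c['cy'])/c['fy']; a,b=x,y
    for _ in range(20):
        k=1+c['k1']*(a*a+b*b); a,b=x/k,y/k
    d=np.array(c['rotation'])@np.array([a,-b,-1]); o=np.array(c['origin'])
    return (o+d*(z-o[2])/d[2])
def px(f,p):
    c=json.load(open(f'pics/{f}.json'))
    q=np.array(c['rotation']).T@(np.array(p)-c['origin']); a,b=q[0]/-q[2],-q[1]/-q[2]
    k=1+c['k1']*(a*a+b*b); return np.array([c['cx']+c['fx']*a*k,c['cy']+c['fy']*b*k])
def st():
    s=readout.read_state(); print({k:np.round(s[k],4).tolist() for k in ['time','ee_pos','eef_rot','joint_positions','ft_force','width']}); return s
E
python3 - <<'E'
from h import *
st()
for n in ['scene','side','wrist']:
    c=snap(n,n+'0'); print(n,np.round(c['origin'],3),np.round(c['rotation'],3).tolist(),c['fx'],c['k1'])
a=[cv2.imread(f'pics/{n}0.png') for n in ['scene','side']]
print(np.round(cams.camera('wrist')['T_tool_cam'],4))
E
```

```text
pics
{'time': 0.0, 'ee_pos': [0.2761, -0.5603, 0.2438], 'eef_rot': [0.9739, 0.2269, -0.0002, -0.0007], 'joint_positions': [1.0904, 0.3329, -0.0647, 1.4609, 0.0216, 1.3499, -0.0886], 'ft_force': [0.0098, 0.7321, -0.3827], 'width': 0.0868}
scene [0.187 0.756 0.903] [-0.105, 0.372, 0.884, -0.262] 483.2726315945228 -0.04242832982212293
side [ 0.368 -0.844  0.775] [0.413, -0.062, -0.147, 0.897] 468.6480771558279 -0.15277167824264018
wrist [ 0.339 -0.528  0.385] [[0.442, 0.866, 0.234], [-0.897, 0.427, 0.114], [-0.001, -0.26, 0.966]] 310.07045876679297 -0.02313366759379278
[[ 4.000e-04  9.657e-01  2.598e-01  7.050e-02]
 [ 1.000e+00 -4.000e-04 -1.000e-04 -1.200e-03]
 [-0.000e+00  2.598e-01 -9.657e-01 -1.407e-01]
 [ 0.000e+00  0.000e+00  0.000e+00  1.000e+00]]
```

```bash
sed -i "s/    d={k:np.array/    if np.size(c['rotation'])==4: c['rotation']=R.from_quat(c['rotation']).as_matrix()\n    d={k:np.array/" h.py
python3 - <<'E'
from h import *
for n in ['scene','side']:
    snap(n,n+'1'); im=cv2.imread(f'pics/{n}1.png'); cv2.imwrite(f'pics/{n}1b.png',cv2.resize(im,(784,588),interpolation=cv2.INTER_CUBIC))
    print(w(n+'1',280,210))
E
```

```text
[ 0.68002775 -0.00965395  0.        ]
[0.64833121 0.01790568 0.        ]
```

View pics/scene1b.png

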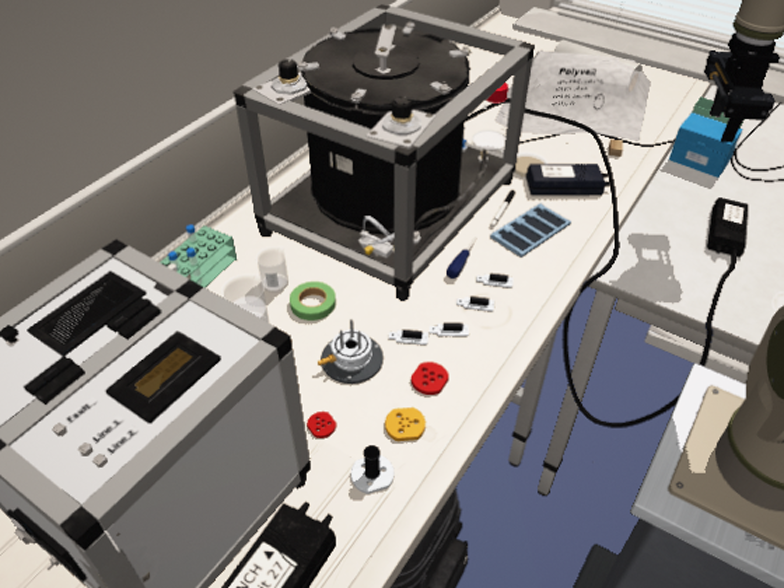

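View pics/side1b.png

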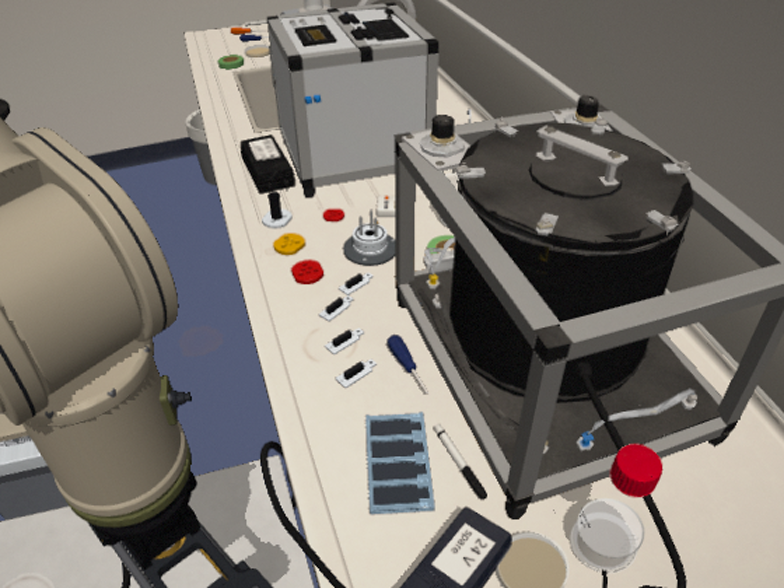

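Scene picture (784-px scale): candidates for plate_coarse are the big red disc (430,378) and a small red disc (321,424, the look-alike); gold plate (405,423), inlet (372,470), impactor (350,352), slides at (408,337), (449,329), (476,302), (494,280), tray (531,229). No blue plate is there. The side view shows the same: red (307,271), small red (334,215), gold (289,243), tray (400,463).

Run:
```python
from h import *
sc={'red':(430,376,.01),'smallred':(321,424,.01),'gold':(405,421,.01),'inlettop':(372,450,.062),'inletfl':(372,473,.008),'s1':(408,335,.01),'s2':(449,328,.01),'s3':(476,302,.01),'s4':(494,279,.01),'tray':(531,229,.009),'stud1':(351,321,.084),'stud2':(340,328,.084),'stud3':(361,328,.084)}
si={'red':(307,270,.01),'smallred':(334,215,.01),'gold':(289,242,.01),'inlettop':(275,195,.062),'s1':(354,283,.01),'s2':(335,307,.01),'s3':(343,340,.01),'s4':(355,373,.01),'tray':(400,463,.009),'stud1':(371,210,.084),'stud2':(360,214,.084),'stud3':(380,214,.084)}
for k,(u,v,z) in sc.items():
    print(k,np.round(w('scene1',u/1.4,v/1.4,z)[:2],3), np.round(w('side1',si[k][0]/1.4,si[k][1]/1.4,si[k][2])[:2],3) if k in si else '')
# crops
out=[]
for n,(x,y,W,H) in {'scene1':(215,180,155,175),'side1':(170,130,140,245)}.items():
    im=cv2.imread(f'pics/{n}.png')[y:y+H,x:x+W]; out.append(cv2.resize(im,None,fx=(590/H),fy=590/H,interpolation=cv2.INTER_CUBIC)[:590])
s=[cv2.copyMakeBorder(o,0,590-o.shape[0],0,0,0) for o in out]
i=np.hstack(s); print(i.shape,[o.shape for o in out]); cv2.imwrite('pics/crop1.png',i[:, :800] if i.shape[1]<=860 else cv2.resize(i,(800,int(590*800/i.shape[1]))))
```

```text
red [0.515 0.127] [0.515 0.125]
smallred [0.609 0.303] [0.611 0.289]
gold [0.502 0.226] [0.501 0.225]
inlettop [0.497 0.325] [0.498 0.325]
inletfl [0.494 0.33 ] 
s1 [0.595 0.069] [0.589 0.059]
s2 [0.542 0.015] [0.539 0.006]
s3 [ 0.533 -0.069] [ 0.53  -0.078]
s4 [ 0.533 -0.143] [ 0.529 -0.156]
tray [ 0.538 -0.324] [ 0.541 -0.339]
stud1 [0.656 0.152] [0.658 0.172]
stud2 [0.662 0.175] [0.635 0.166]
stud3 [0.633 0.156] [0.67  0.153]
(590, 860, 3) [(590, 523, 3), (590, 337, 3)]
```

View pics/crop1.png

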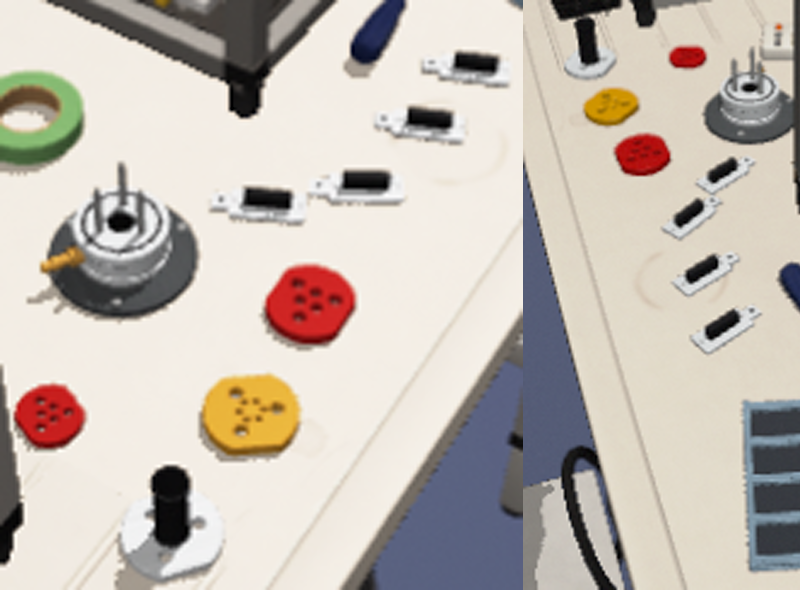

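The close crop confirms it: the large red disc (1.3× the small one, same size as gold) is the plate_coarse meant. The small red disc stays where it is, and there's no blue plate. Next is a wrist view from above.

```bash
cat >> h.py <<'E'
def mv(x,y,z,yaw,cur=None):
    """yaw = world heading of tool x (deg), tool down; prints row from the present pose"""
    s=readout.read_state()
    if cur is None: p,M=np.array(s['ee_pos']),R.from_quat(s['eef_rot'])
    else: p=np.array(cur[:3]); M=down(cur[3])
    rv=(M.inv()*down(yaw)).as_rotvec(); d=M.inv().apply(np.array([x,y,z])-p)
    print('row',np.round(rv,3).tolist()+np.round(d,4).tolist(),'rows>=',round(max(np.linalg.norm(rv)/.1867,np.linalg.norm(d)/.0625),1))
def down(yaw):
    a=np.radians(yaw); return R.from_matrix(np.array([[np.cos(a),np.sin(a),0],[np.sin(a),-np.cos(a),0],[0,0,-1]]).T.T)
E
python3 -c "
from h import *
mv(.53,.12,.36,90)"
```

```text
row [-0.0, -0.0, -1.113, 0.5285, -0.4983, -0.1155] rows>= 11.8
```

Call:
step_arm(deltas=[[[0, 0, -1.113, 0.5285, -0.4983, -0.1155, 100], [0, 0, -1.113, 0.5285, -0.4983, -0.1155, 100], [0, 0, -1.113, 0.5285, -0.4983, -0.1155, 100], [0, 0, -1.113, 0.5285, -0.4983, -0.1155, 100], [0, 0, -1.113, 0.5285, -0.4983, -0.1155, 100], [0, 0, -1.113, 0.5285, -0.4983, -0.1155, 100], [0, 0, -1.113, 0.5285, -0.4983, -0.1155, 100], [0, 0, -1.113, 0.5285, -0.4983, -0.1155, 100], [0, 0, -1.113, 0.5285, -0.4983, -0.1155, 100], [0, 0, -1.113, 0.5285, -0.4983, -0.1155, 100], [0, 0, -1.113, 0.5285, -0.4983, -0.1155, 100], [0, 0, -1.113, 0.5285, -0.4983, -0.1155, 100], [0, 0, -1.113, 0.5285, -0.4983, -0.1155, 100], [0, 0, -1.113, 0.5285, -0.4983, -0.1155, 100], [0, 0, -1.113, 0.5285, -0.4983, -0.1155, 100], [0, 0, -1.113, 0.5285, -0.4983, -0.1155, 100]]])

```text
time: 2.3
ee_pos: [0.5301, 0.1187, 0.3601]
eef_rot: [0.708, 0.706, -0.0, 0.0]
ft_force: [-0.8, -0.4, -0.1]
width: 0.0872
grip_force: 0.0
```

Run:
```python
from h import *
st(); snap('wrist','w1'); im=cv2.imread('pics/w1.png'); cv2.imwrite('pics/w1b.png',cv2.resize(im,(784,588),interpolation=cv2.INTER_CUBIC))
```

```text
{'time': 2.3, 'ee_pos': [0.5301, 0.1187, 0.3601], 'eef_rot': [0.7078, 0.7064, -0.0002, 0.0004], 'joint_positions': [0.3839, 0.1895, -0.7953, 1.4489, 0.1357, 1.5593, -0.4059], 'ft_force': [-0.7651, -0.3539, -0.1163], 'width': 0.0872}
```

View pics/w1b.png

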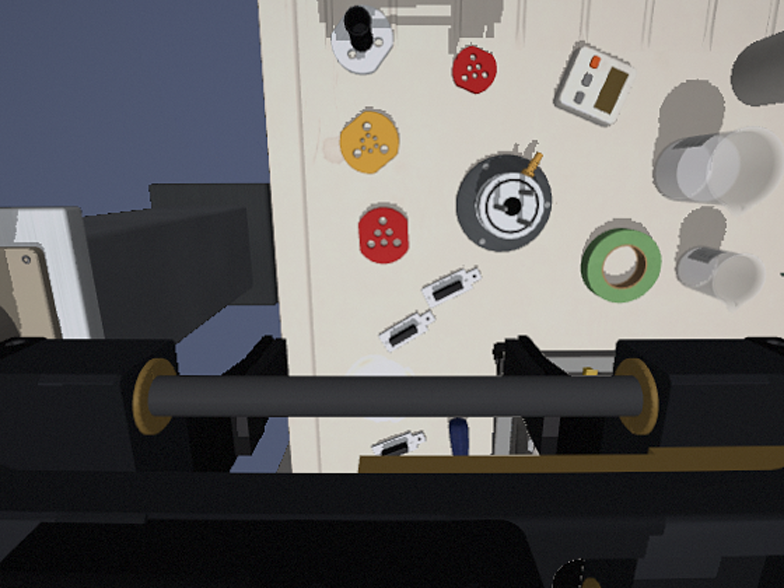

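Wrist view (784-px scale): gold (369,141), red (384,233), inlet (358,40), impactor (512,205) with its barb toward (535,160), slides (450,285), (406,329), (399,444), small red (474,69). I'll measure these with colour segmentation projected to the world, plus one enlarged crop.

```bash
cat >> h.py <<'E'
def plate(f,kind,box,z=.01):
    im=cv2.imread(f'pics/{f}.png'); hsv=cv2.cvtColor(im,cv2.COLOR_BGR2HSV); H,S,V=cv2.split(hsv)
    m=((H<8)|(H>172)) if kind=='red' else ((H>12)&(H<30)); m=(m&(S>140)&(V>60)).astype(np.uint8)
    k=np.zeros_like(m); x0,y0,x1,y1=box; k[y0:y1,x0:x1]=1; m*=k
    cs,_=cv2.findContours(m,cv2.RETR_EXTERNAL,cv2.CHAIN_APPROX_NONE); c=max(cs,key=cv2.contourArea)[:,0]
    P=np.array([w(f,u,v,z)[:2] for u,v in c]); hull=P
    A=np.radians(np.arange(0,180,1)); n=np.c_[np.cos(A),np.sin(A)]; pr=hull@n.T
    wd=pr.max(0)-pr.min(0); i=wd.argmin(); print(kind,'mean',P.mean(0).round(4),'bbox c',((P.max(0)+P.min(0))/2).round(4),'min width',wd[i].round(4),'@deg',i,'max',wd.max().round(4))
E
python3 - <<'E'
from h import *
plate('w1','gold',(235,70,295,130)); plate('w1','red',(245,140,300,195)); plate('w1','red',(315,25,365,72))
im=cv2.imread('pics/w1.png')
a=cv2.resize(im[70:195,235:300],None,fx=4.6,fy=4.6,interpolation=cv2.INTER_CUBIC)
b=cv2.resize(im[100:185,320:400],None,fx=6,fy=6,interpolation=cv2.INTER_CUBIC)
c=np.zeros((580,784,3),np.uint8); c[:a.shape[0],:a.shape[1]]=a[:580]; c[:b.shape[0],300:300+b.shape[1]]=b; cv2.imwrite('pics/c2.png',c)
E
```

```text
gold mean [0.5016 0.2286] bbox c [0.5017 0.2278] min width 0.0551 @deg 128 max 0.0623
red mean [0.5159 0.1284] bbox c [0.516  0.1287] min width 0.0541 @deg 3 max 0.0626
red mean [0.6111 0.2999] bbox c [0.6114 0.2996] min width 0.0405 @deg 68 max 0.0453
```

View pics/c2.png

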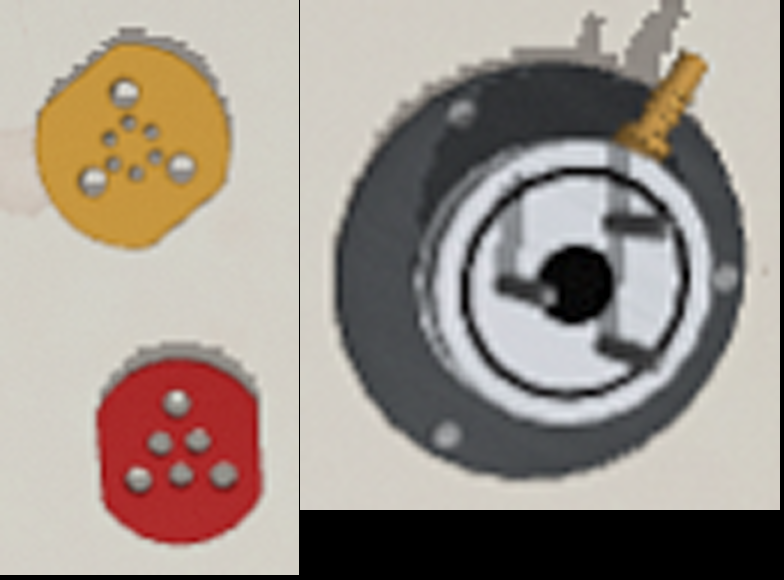

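Run:
```python
from h import *
def o(u,v,x0,y0,s): return (u+.5)/s-.5+x0,(v+.5)/s-.5+y0
def tri(n,pts,x0,y0,s,z):
    P=np.array([w('w1',*o(u,v,x0,y0,s),z)[:2] for u,v in pts]); c=P.mean(0); d=P-c
    print(n,c.round(4),np.linalg.norm(d,axis=1).round(4),np.degrees(np.arctan2(d[:,1],d[:,0])).round(1))
tri('gold',[(125,91),(181,167),(93,180)],235,70,4.6,.01)
tri('red',[(177,402),(138,478),(223,475)],235,70,4.6,.01)
tri('base',[(203,283),(312,220),(304,344)],320,100,6,.04)
tri('tips',[(252,295),(365,227),(355,362)],320,100,6,.084)
# housing top ring: fit ellipse outer edge approx
c=px('w1',[.655,.165,.04]); print(c)
```

```text
gold [0.5018 0.2284] [0.0172 0.0169 0.0169] [  97.8  -22.6 -141.7]
red [0.5161 0.1287] [0.017  0.0169 0.017 ] [  92.2 -147.9  -28.1]
base [0.6508 0.1632] [0.0171 0.0171 0.0171] [-179.7   60.4  -59.8]
tips [0.6507 0.1632] [0.016  0.0167 0.0167] [-180.    61.6  -61.4]
[368.01357457 145.46405123]
```

```bash
python3 -c "
from h import *
mv(.465,.2,.25,38)"
```

```text
row [0.001, 0.0, 0.906, 0.081, -0.0652, 0.1101] rows>= 4.9
```

Call:
step_arm(deltas=[[[0, 0, 0.906, 0.081, -0.065, 0.11, 100], [0, 0, 0.906, 0.081, -0.065, 0.11, 100], [0, 0, 0.906, 0.081, -0.065, 0.11, 100], [0, 0, 0.906, 0.081, -0.065, 0.11, 100], [0, 0, 0.906, 0.081, -0.065, 0.11, 100], [0, 0, 0.906, 0.081, -0.065, 0.11, 100], [0, 0, 0.906, 0.081, -0.065, 0.11, 100], [0, 0, 0.906, 0.081, -0.065, 0.11, 100], [0, 0, 0.906, 0.081, -0.065, 0.11, 100]]])

```text
time: 3.48
ee_pos: [0.4651, 0.2008, 0.2501]
eef_rot: [0.945, 0.327, 0.0, 0.0]
ft_force: [1.1, -0.2, 0.2]
width: 0.0869
grip_force: 0.0
```

Run:
```python
from h import *
st(); snap('wrist','w2')
for p in ([.5018,.2284,.01],[.5161,.1287,.01],[.6508,.1632,.04]): print(px('w2',p))
c=px('w2',[.5018,.2284,.01]).astype(int); plate('w2','gold',(max(c[0]-75,0),max(c[1]-75,0),c[0]+75,c[1]+75))
cv2.imwrite('pics/w2b.png',cv2.resize(cv2.imread('pics/w2.png'),(784,588),interpolation=cv2.INTER_CUBIC))
```

```text
{'time': 3.475, 'ee_pos': [0.4651, 0.2008, 0.2501], 'eef_rot': [0.9451, 0.3267, 0.0, 0.0], 'joint_positions': [0.2359, 0.1334, -0.7863, 1.7262, 0.0974, 1.322, -1.4752], 'ft_force': [1.076, -0.1896, 0.1832], 'width': 0.0869}
[283.85744718 148.91596624]
[353.54433228 189.92062554]
[419.52921389  77.40420279]
gold mean [0.5016 0.2284] bbox c [0.5014 0.2283] min width 0.0544 @deg 129 max 0.0628
```

View pics/w2b.png

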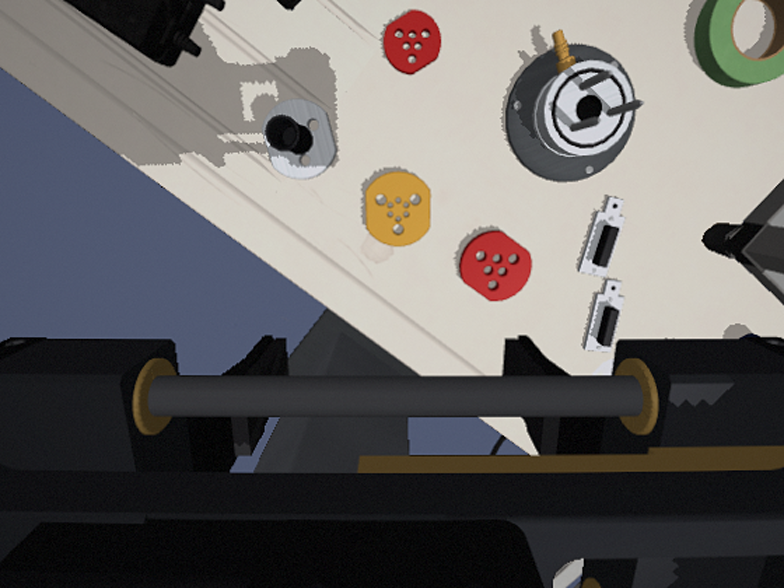

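The bias between views is under 0.5 mm (gold predicted and seen at 397,208; impactor at 587,108). Now I'll grasp gold.

Call:
step_arm(deltas=[[[0, 0, 0, 0.0458, 0.0008, 0.06, 100], [0, 0, 0, 0.0458, 0.0008, 0.12, 100], [0, 0, 0, 0.0458, 0.0008, 0.17, 100], [0, 0, 0, 0.0458, 0.0008, 0.2, 100], [0, 0, 0, 0.0458, 0.0008, 0.218, 100], [0, 0, 0, 0.0458, 0.0008, 0.226, 100], [0, 0, 0, 0.0458, 0.0008, 0.226, 100], [0, 0, 0, 0.0458, 0.0008, 0.226, 50], [0, 0, 0, 0.0458, 0.0008, 0.226, 50], [0, 0, 0, 0.0458, 0.0008, 0.226, 50], [0, 0, 0, 0.0458, 0.0008, 0.226, 50], [0, 0, 0, 0.0458, 0.0008, 0.226, 50], [0, 0, 0, 0.0458, 0.0008, 0.226, 50], [0, 0, 0, 0.0458, 0.0008, 0.21, 50], [0, 0, 0, 0.0458, 0.0008, 0.18, 50], [0, 0, 0, 0.0458, 0.0008, 0.13, 50], [0, 0, 0, 0.0458, 0.0008, 0.11, 50], [0, 0, 0, 0.0458, 0.0008, 0.11, 50]]], squeeze=25)

```text
time: 5.78
ee_pos: [0.5023, 0.2288, 0.1415]
eef_rot: [0.945, 0.326, 0.001, 0.0]
ft_force: [-0.9, -0.3, -1.5]
width: 0.0559
grip_force: 25.0
```

```bash
python3 -c "
from h import *
st(); mv(.6508,.1632,.14,0)"
```

```text
{'time': 5.775, 'ee_pos': [0.5023, 0.2288, 0.1415], 'eef_rot': [0.9453, 0.3262, 0.0014, 0.0002], 'joint_positions': [0.1423, 0.3523, -0.7724, 1.7524, 0.2691, 1.1431, -1.6178], 'ft_force': [-0.8586, -0.3451, -1.5059], 'width': 0.0559}
row [0.0, -0.003, 0.665, 0.0764, 0.1433, 0.0019] rows>= 3.6
```

```bash
python3 -c "
from h import *
mv(.6508,.1632,.14,120.2)"
```

```text
row [0.003, -0.001, -1.433, 0.0764, 0.1433, 0.0019] rows>= 7.7
```

Call:
step_arm(deltas=[[[0, 0, -1.433, 0.0764, 0.1433, 0, 50], [0, 0, -1.433, 0.0764, 0.1433, 0, 50], [0, 0, -1.433, 0.0764, 0.1433, 0, 50], [0, 0, -1.433, 0.0764, 0.1433, 0, 50], [0, 0, -1.433, 0.0764, 0.1433, 0, 50], [0, 0, -1.433, 0.0764, 0.1433, 0, 50], [0, 0, -1.433, 0.0764, 0.1433, 0, 50], [0, 0, -1.433, 0.0764, 0.1433, 0, 50], [0, 0, -1.433, 0.0764, 0.1433, 0, 50], [0, 0, -1.433, 0.0764, 0.1433, 0, 50], [0, 0, -1.433, 0.0764, 0.1433, 0, 50], [0, 0, -1.433, 0.0764, 0.1433, 0, 50], [0, 0, -1.433, 0.0764, 0.1433, 0, 50]]])

```text
time: 7.4
ee_pos: [0.6502, 0.1629, 0.1401]
eef_rot: [0.499, 0.867, -0.0, 0.0]
ft_force: [0.9, -0.1, -1.5]
width: 0.0557
grip_force: 25.0
```

Run:
```python
from h import *
st();mv(.6508,.1632,.095,120.2)
for n in ['side','scene']:
    snap(n,n+'2')
a=cv2.imread('pics/side2.png')[110:210,200:310]; b=cv2.imread('pics/scene2.png')[190:290,200:310]
cv2.imwrite('pics/c3.png',cv2.resize(np.hstack([a,b]),None,fx=3.6,fy=3.6,interpolation=cv2.INTER_CUBIC))
```

```text
{'time': 7.4, 'ee_pos': [0.6502, 0.1629, 0.1401], 'eef_rot': [0.4987, 0.8668, -0.0, 0.0001], 'joint_positions': [0.305, 0.6815, -0.9255, 1.416, 0.5476, 1.3132, -0.1234], 'ft_force': [0.947, -0.1448, -1.5335], 'width': 0.0557}
row [0.0, 0.0, -0.0, -0.0, 0.0007, 0.0451] rows>= 0.7
```

View pics/c3.png

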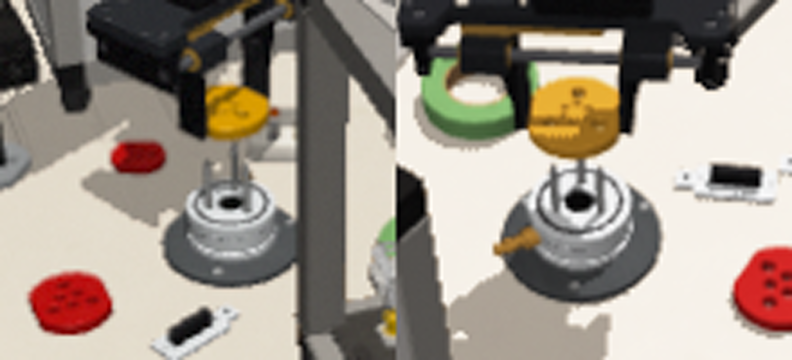

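The held gold plate hangs level right above the three studs: the crop shows it over the studs at (235,110) on the left and (575,110) on the right. I'll descend in stages and watch the force.

Call:
step_arm(deltas=[[[0, 0, 0, 0, 0.0006, 0.02, 50], [0, 0, 0, 0, 0.0006, 0.03, 50], [0, 0, 0, 0, 0.0006, 0.035, 50], [0, 0, 0, 0, 0.0006, 0.04, 50], [0, 0, 0, 0, 0.0006, 0.044, 50], [0, 0, 0, 0, 0.0006, 0.048, 50]]], squeeze=15)

```text
time: 8.25
ee_pos: [0.6508, 0.1633, 0.092]
eef_rot: [0.499, 0.867, 0.0, 0.0]
ft_force: [-0.4, 0.8, -0.5]
width: 0.0558
grip_force: 15.0
```

Call:
step_arm(deltas=[[[0, 0, 0, 0, 0, 0.008, 50], [0, 0, 0, 0, 0, 0.016, 50], [0, 0, 0, 0, 0, 0.022, 50], [0, 0, 0, 0, 0, 0.026, 50], [0, 0, 0, 0, 0, 0.0275, 50], [0, 0, 0, 0, 0, 0.0275, 50]]])

```text
time: 9.0
ee_pos: [0.6508, 0.1633, 0.0647]
eef_rot: [0.499, 0.867, 0.0, 0.0]
ft_force: [0.3, 0.3, -0.3]
width: 0.0556
grip_force: 15.0
```

```bash
python3 -c "
from h import *
mv(.516,.1287,.155,92);mv(.516,.1287,.024,92)"
```

```text
row [0.0, 0.0, 0.492, 0.0379, -0.1338, -0.0904] rows>= 2.7
row [0.0, 0.0, 0.492, 0.0379, -0.1339, 0.0406] rows>= 2.6
```

```bash
python3 -c "
from h import *
mv(.516,.08,.25,92)"
```

```text
row [0.0, 0.0, 0.492, -0.0042, -0.1583, -0.1854] rows>= 3.9
```

Call:
step_arm(deltas=[[[0, 0, 0, 0, 0, 0, 100], [0, 0, 0, 0, 0, 0, 100], [0, 0, 0, 0, 0, 0, 100], [0, 0, 0, 0, 0, 0, 100], [0, 0, 0, 0, 0, -0.02, 100], [0, 0, 0, 0, 0, -0.06, 100], [0, 0, 0, 0, 0, -0.12, 100], [0, 0, 0.492, -0.004, -0.158, -0.185, 100], [0, 0, 0.492, -0.004, -0.158, -0.185, 100], [0, 0, 0.492, -0.004, -0.158, -0.185, 100], [0, 0, 0.492, -0.004, -0.158, -0.185, 100], [0, 0, 0.492, -0.004, -0.158, -0.185, 100], [0, 0, 0.492, -0.004, -0.158, -0.185, 100], [0, 0, 0.492, -0.004, -0.158, -0.185, 100]]])

```text
time: 10.75
ee_pos: [0.5163, 0.0811, 0.2491]
eef_rot: [0.694, 0.72, 0.0, -0.001]
ft_force: [0.4, -0.3, 0.0]
width: 0.0871
grip_force: 0.0
```

Run:
```python
from h import *
s=st(); snap('wrist','w3')
for n,p,z in (('red',[.5161,.1287,.01],.01),('gold',[.6508,.1632,.05],.05)):
    c=px('w3',p).astype(int); print(c); plate('w3',n,(max(c[0]-60,0),max(c[1]-60,0),c[0]+60,c[1]+60),z)
mv(.516,.1287,.024,92.1)
cv2.imwrite('pics/w3b.png',cv2.resize(cv2.imread('pics/w3.png'),(784,588),interpolation=cv2.INTER_CUBIC))
```

```text
{'time': 10.75, 'ee_pos': [0.5163, 0.0811, 0.2491], 'eef_rot': [0.694, 0.72, 0.0001, -0.0008], 'joint_positions': [0.6556, 0.2298, -1.0135, 1.6817, 0.1983, 1.3417, -0.3549], 'ft_force': [0.4326, -0.3485, 0.0315], 'width': 0.0871}
[284 148]
red mean [0.5159 0.1285] bbox c [0.5156 0.1278] min width 0.0539 @deg 3 max 0.0629
[412 123]
gold mean [0.6543 0.1692] bbox c [0.6491 0.1728] min width 0.0633 @deg 11 max 0.0843
row [-0.001, -0.001, -0.0, 0.0475, 0.0017, 0.2251] rows>= 3.7
```

View pics/w3b.png

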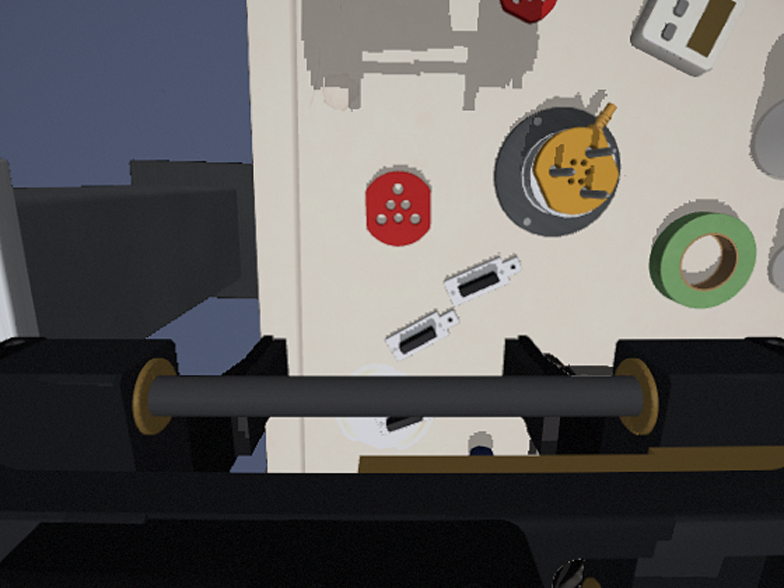

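The gold plate is seated on the three studs (577,170) and red is unmoved at (398,207). Grasping red.

Call:
step_arm(deltas=[[[0, 0, 0, 0.0475, 0.0012, 0.06, 100], [0, 0, 0, 0.0475, 0.0012, 0.12, 100], [0, 0, 0, 0.0475, 0.0012, 0.17, 100], [0, 0, 0, 0.0475, 0.0012, 0.2, 100], [0, 0, 0, 0.0475, 0.0012, 0.218, 100], [0, 0, 0, 0.0475, 0.0012, 0.226, 100], [0, 0, 0, 0.0475, 0.0012, 0.226, 100], [0, 0, 0, 0.0475, 0.0012, 0.226, 50], [0, 0, 0, 0.0475, 0.0012, 0.226, 50], [0, 0, 0, 0.0475, 0.0012, 0.226, 50], [0, 0, 0, 0.0475, 0.0012, 0.226, 50], [0, 0, 0, 0.0475, 0.0012, 0.226, 50], [0, 0, 0, 0.0475, 0.0012, 0.226, 50], [0, 0, 0, 0.0475, 0.0012, 0.21, 50], [0, 0, 0, 0.0475, 0.0012, 0.18, 50], [0, 0, 0, 0.0475, 0.0012, 0.13, 50], [0, 0, 0, 0.0475, 0.0012, 0.1, 50], [0, 0, 0, 0.0475, 0.0012, 0.1, 50]]], squeeze=25)

```text
time: 13.05
ee_pos: [0.5168, 0.1284, 0.1524]
eef_rot: [0.695, 0.719, 0.002, 0.002]
ft_force: [1.4, 0.3, -0.3]
width: 0.0557
grip_force: 25.0
```

```bash
python3 -c "
from h import *
st(); mv(.6508,.1632,.14,60.1)"
```

```text
{'time': 13.05, 'ee_pos': [0.5168, 0.1284, 0.1524], 'eef_rot': [0.6945, 0.7195, 0.0016, 0.0015], 'joint_positions': [0.5188, 0.3593, -0.9954, 1.7845, 0.3278, 1.1712, -0.5411], 'ft_force': [1.3745, 0.3024, -0.3027], 'width': 0.0557}
row [0.004, -0.001, 0.557, 0.03, 0.1351, 0.013] rows>= 3.0
```

Call:
step_arm(deltas=[[[0, 0, 0.557, 0.03, 0.135, 0.012, 50], [0, 0, 0.557, 0.03, 0.135, 0.012, 50], [0, 0, 0.557, 0.03, 0.135, 0.012, 50], [0, 0, 0.557, 0.03, 0.135, 0.012, 50], [0, 0, 0.557, 0.03, 0.135, 0.012, 50], [0, 0, 0.557, 0.03, 0.135, 0.012, 50], [0, 0, 0.557, 0.03, 0.135, 0.012, 50], [0, 0, 0.557, 0.03, 0.135, 0.012, 50]]])

```text
time: 14.05
ee_pos: [0.6495, 0.1622, 0.1378]
eef_rot: [0.866, 0.501, 0.0, 0.0]
ft_force: [0.4, -0.1, -2.3]
width: 0.0558
grip_force: 25.0
```

```bash
python3 -c "
from h import *
st(); mv(.6508,.1632,.095,60.1)"
```

```text
{'time': 14.05, 'ee_pos': [0.6495, 0.1622, 0.1378], 'eef_rot': [0.8655, 0.5008, 0.0001, 0.0002], 'joint_positions': [0.2206, 0.6238, -0.7749, 1.4261, 0.4425, 1.2701, -1.1119], 'ft_force': [0.4386, -0.1083, -2.2934], 'width': 0.0558}
row [0.0, -0.0, 0.0, 0.0015, 0.0006, 0.0428] rows>= 0.7
```

Call:
step_arm(deltas=[[[0, 0, 0, 0.0015, 0.0006, 0.016, 50], [0, 0, 0, 0.0015, 0.0006, 0.024, 50], [0, 0, 0, 0.0015, 0.0006, 0.03, 50], [0, 0, 0, 0.0015, 0.0006, 0.036, 50], [0, 0, 0, 0.0015, 0.0006, 0.04, 50], [0, 0, 0, 0.0015, 0.0006, 0.046, 50], [0, 0, 0, 0.0015, 0.0006, 0.046, 50]]], squeeze=15)

```text
time: 14.92
ee_pos: [0.6508, 0.1632, 0.0911]
eef_rot: [0.866, 0.501, -0.0, 0.0]
ft_force: [0.7, 0.3, -0.7]
width: 0.0558
grip_force: 15.0
```

```bash
python3 -c "
from h import *
mv(.5,.255,.27,90)"
```

```text
row [-0.0, 0.0, -0.522, 0.0043, -0.1765, -0.1789] rows>= 4.0
```

Call:
step_arm(deltas=[[[0, 0, 0, 0, 0, 0.008, 50], [0, 0, 0, 0, 0, 0.013, 50], [0, 0, 0, 0, 0, 0.0165, 50], [0, 0, 0, 0, 0, 0.0165, 50], [0, 0, 0, 0, 0, 0.0165, 100], [0, 0, 0, 0, 0, 0.0165, 100], [0, 0, 0, 0, 0, 0.0165, 100], [0, 0, 0, 0, 0, 0.0165, 100], [0, 0, 0, 0, 0, -0.02, 100], [0, 0, 0, 0, 0, -0.08, 100], [0, 0, 0, 0, 0, -0.14, 100], [0, 0, -0.522, 0.004, -0.176, -0.179, 100], [0, 0, -0.522, 0.004, -0.176, -0.179, 100], [0, 0, -0.522, 0.004, -0.176, -0.179, 100], [0, 0, -0.522, 0.004, -0.176, -0.179, 100], [0, 0, -0.522, 0.004, -0.176, -0.179, 100], [0, 0, -0.522, 0.004, -0.176, -0.179, 100], [0, 0, -0.522, 0.004, -0.176, -0.179, 100]]])

```text
time: 17.18
ee_pos: [0.5008, 0.2541, 0.2701]
eef_rot: [0.708, 0.707, -0.0, -0.0]
ft_force: [-0.6, 0.2, -0.3]
width: 0.0873
grip_force: 0.0
```

Run:
```python
from h import *
s=st(); snap('wrist','w4')
print(px('w4',[.497,.327,.008]),px('w4',[.6508,.1632,.06]))
im=cv2.imread('pics/w4.png'); c=px('w4',[.497,.327,.03]).astype(int); print(c)
x0,y0=max(c[0]-70,0),max(c[1]-75,0); print(x0,y0)
a=cv2.resize(im[y0:y0+145,x0:x0+140],None,fx=4,fy=4,interpolation=cv2.INTER_CUBIC)
b=cv2.resize(im,(784-a.shape[1],int(420*(784-a.shape[1])/560)))
o=np.zeros((a.shape[0],784,3),np.uint8); o[:,:a.shape[1]]=a; o[:b.shape[0],a.shape[1]:]=b; cv2.imwrite('pics/c4.png',o)
```

```text
{'time': 17.175, 'ee_pos': [0.5008, 0.2541, 0.2701], 'eef_rot': [0.7077, 0.7065, -0.0003, -0.0004], 'joint_positions': [0.2824, 0.3332, -1.0214, 1.5535, 0.2855, 1.4164, -0.7605], 'ft_force': [-0.5553, 0.1616, -0.3037], 'width': 0.0873}
[279.74228532 126.65995897] [404.52285839 264.21254938]
[279 126]
209 51
```

View pics/c4.png

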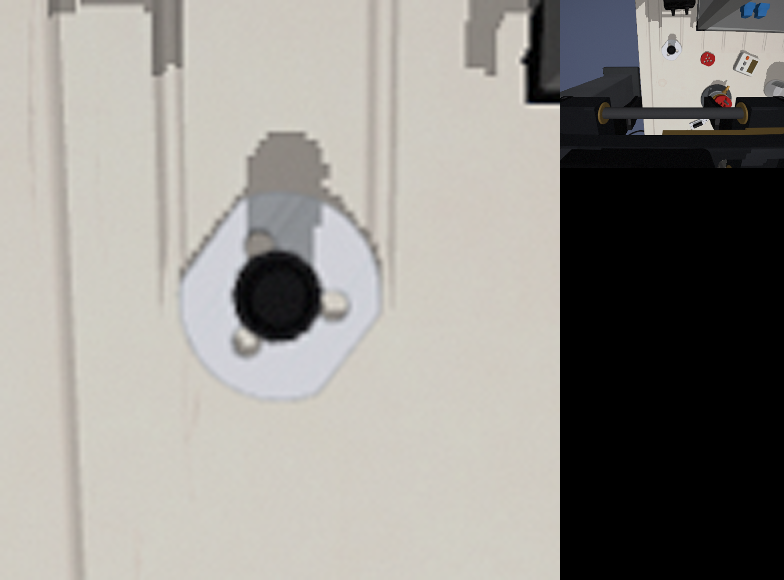

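Inlet crop: neck top at (277,296), flange holes at (335,304), (246,341) and (258,242), flats running about 50° in world. Red appears on the impactor in the small inset.

Run:
```python
from h import *
o=lambda u,v:((u+.5)/4-.5+209,(v+.5)/4-.5+51)
print(w('w4',*o(277,296),.062), w('w4',*o(281,296),.008))
P=np.array([w('w4',*o(u,v),.008)[:2] for u,v in [(335,304),(246,341),(381,315),(318,392),(243,197),(182,268)]]);c=w('w4',*o(278,296),.03)[:2]
for a,b in((P[2],P[3]),(P[4],P[5])): d=b-a; print(np.degrees(np.arctan2(d[1],d[0]))%180)
mv(.497,.327,.2,180)
```

```text
[0.49540748 0.3289891  0.062     ] [0.49592045 0.32947157 0.008     ]
50.37736900086915
47.44458884719373
row [-0.0, -0.001, -1.572, 0.0727, -0.0037, 0.0702] rows>= 8.4
```

Call:
step_arm(deltas=[[[0, 0, -1.571, 0, 0, 0, 100], [0, 0, -1.571, 0, 0, 0, 100], [0, 0, -1.571, 0, 0, 0, 100], [0, 0, -1.571, 0, 0, 0, 100], [0, 0, -1.571, 0, 0, 0, 100], [0, 0, -1.571, 0, 0, 0, 100], [0, 0, -1.571, 0, 0, 0, 100], [0, 0, -1.571, 0, 0, 0, 100], [0, 0, -1.571, 0, 0, 0, 100], [0, 0, -1.571, 0, 0, 0, 100], [0, 0, -1.571, 0.075, -0.005, 0.05, 100], [0, 0, -1.571, 0.075, -0.005, 0.1, 100], [0, 0, -1.571, 0.075, -0.005, 0.13, 100], [0, 0, -1.571, 0.075, -0.005, 0.13, 100]]])

```text
time: 18.98
ee_pos: [0.4942, 0.3289, 0.1382]
eef_rot: [0.0, 1.0, -0.001, -0.002]
ft_force: [0.2, -0.7, 1.0]
width: 0.0873
grip_force: 0.0
```

```bash
python3 -c "
from h import *
st(); mv(.4957,.3291,.048,180)"
```

```text
{'time': 18.975, 'ee_pos': [0.4942, 0.3289, 0.1382], 'eef_rot': [0.0004, 1.0, -0.0012, -0.0019], 'joint_positions': [0.1981, 0.6455, -1.1764, 1.6278, 0.6138, 1.2947, 0.4851], 'ft_force': [0.1602, -0.7241, 0.9705], 'width': 0.0873}
row [-0.002, -0.004, -0.001, -0.0018, 0.0004, 0.0902] rows>= 1.4
```

Call:
step_arm(deltas=[[[0, 0, 0, -0.0005, 0, 0.04, 100], [0, 0, 0, -0.0005, 0, 0.075, 100], [0, 0, 0, -0.0005, 0, 0.092, 100], [0, 0, 0, -0.0005, 0, 0.092, 100], [0, 0, 0, -0.0005, 0, 0.092, 20], [0, 0, 0, -0.0005, 0, 0.092, 15], [0, 0, 0, -0.0005, 0, 0.092, 15], [0, 0, 0, -0.0005, 0, 0.092, 15], [0, 0, 0, -0.0005, 0, 0.092, 15], [0, 0, 0, -0.0005, 0, 0.092, 15], [0, 0, 0, -0.0005, 0, 0.092, 15], [0, 0, 0, -0.0005, 0, 0.092, 15]]], squeeze=25)

```text
time: 20.48
ee_pos: [0.4958, 0.3296, 0.0485]
eef_rot: [-0.0, 1.0, -0.0, 0.0]
ft_force: [-0.1, 0.4, -0.2]
width: 0.0215
grip_force: 25.0
```

```bash
python3 -c "
from h import *
mv(.5,.25,.17,180);mv(.6508,.1632,.165,130.7)"
```

```text
row [-0.0, 0.0, 0.0, -0.0042, -0.0797, -0.1215] rows>= 2.3
row [-0.0, 0.0, 0.861, -0.155, -0.1665, -0.1165] rows>= 4.6
```

Call:
step_arm(deltas=[[[0, 0, 0, 0, 0, -0.03, 15], [0, 0, 0, 0, 0, -0.07, 15], [0, 0, 0, 0, 0, -0.117, 15], [0, 0, 0, -0.004, -0.04, -0.117, 15], [0, 0, 0, -0.004, -0.08, -0.117, 15], [0, 0, 0.2, -0.04, -0.1, -0.117, 15], [0, 0, 0.4, -0.08, -0.13, -0.117, 15], [0, 0, 0.6, -0.12, -0.15, -0.117, 15], [0, 0, 0.75, -0.15, -0.162, -0.117, 15], [0, 0, 0.861, -0.155, -0.1665, -0.117, 15], [0, 0, 0.861, -0.155, -0.1665, -0.117, 15], [0, 0, 0.861, -0.155, -0.1665, -0.117, 15], [0, 0, 0.861, -0.155, -0.1665, -0.117, 15]]])

```text
time: 22.1
ee_pos: [0.6503, 0.1637, 0.1656]
eef_rot: [0.416, 0.909, -0.0, -0.0]
ft_force: [0.2, 0.2, -0.6]
width: 0.0215
grip_force: 25.0
```

Run:
```python
from h import *
st();mv(.6508,.1632,.140,130.7)
for n in ['side','scene']:
    snap(n,n+'3')
a=cv2.imread('pics/side3.png')[90:210,200:310]; b=cv2.imread('pics/scene3.png')[170:290,200:310]
cv2.imwrite('pics/c5.png',cv2.resize(np.hstack([a,b]),None,fx=3.6,fy=3.6,interpolation=cv2.INTER_CUBIC))
```

```text
{'time': 22.1, 'ee_pos': [0.6503, 0.1637, 0.1656], 'eef_rot': [0.4162, 0.9093, -0.0, -0.0], 'joint_positions': [0.3147, 0.6681, -0.9524, 1.3878, 0.5425, 1.359, 0.0665], 'ft_force': [0.2174, 0.2385, -0.6289], 'width': 0.0215}
row [-0.0, -0.0, 0.002, -0.0007, 0.0, 0.0256] rows>= 0.4
```

View pics/c5.png

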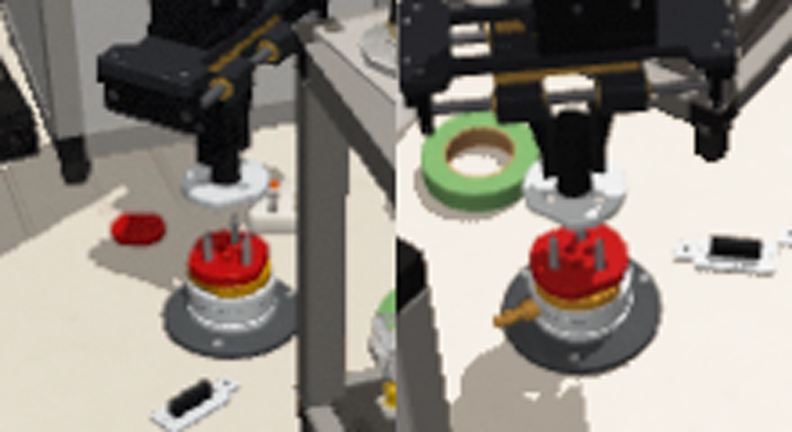

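Gold and red are stacked flush, with the inlet centred above (225,180 left; 573,195 right). Descending.

Call:
step_arm(deltas=[[[0, 0, 0, -0.0006, 0, 0.015, 15], [0, 0, 0, -0.0006, 0, 0.025, 15], [0, 0, 0, -0.0006, 0, 0.03, 15], [0, 0, 0, -0.0006, 0, 0.035, 15], [0, 0, 0, -0.0006, 0, 0.04, 15], [0, 0, 0, -0.0006, 0, 0.045, 15], [0, 0, 0, -0.0006, 0, 0.045, 15]]], squeeze=12)

```text
time: 23.08
ee_pos: [0.651, 0.1627, 0.1201]
eef_rot: [0.417, 0.909, -0.0, -0.0]
ft_force: [-0.2, -0.6, -0.1]
width: 0.0215
grip_force: 12.0
```

```bash
python3 -c "
from h import *
mv(.5,.12,.3,90);mv(.51,-.19,.33,90)"
```

```text
row [-0.001, 0.0, 0.71, 0.0661, -0.1424, -0.1798] rows>= 3.8
row [-0.001, 0.0, 0.71, -0.1755, -0.3369, -0.2097] rows>= 6.9
```

Call:
step_arm(deltas=[[[0, 0, 0, 0, 0, 0.005, 15], [0, 0, 0, 0, 0, 0.009, 15], [0, 0, 0, 0, 0, 0.0115, 15], [0, 0, 0, 0, 0, 0.0115, 15]]])

```text
time: 23.58
ee_pos: [0.6511, 0.1628, 0.1089]
eef_rot: [0.417, 0.909, -0.0, -0.0]
ft_force: [-0.7, -0.4, -0.5]
width: 0.0217
grip_force: 12.0
```

Call:
step_arm(deltas=[[[0, 0, 0, 0, 0, 0, 70], [0, 0, 0, 0, 0, 0, 70], [0, 0, 0, 0, 0, 0, 70], [0, 0, 0, 0, 0, 0, 70], [0, 0, 0, 0, 0, -0.04, 70], [0, 0, 0, 0, 0, -0.09, 70], [0, 0, 0, 0, 0, -0.15, 70], [0, 0, 0.18, 0.03, -0.07, -0.191, 70], [0, 0, 0.36, 0.066, -0.142, -0.2, 70], [0, 0, 0.54, 0.03, -0.18, -0.21, 70], [0, 0, 0.71, -0.01, -0.21, -0.22, 70], [0, 0, 0.71, -0.06, -0.25, -0.221, 70], [0, 0, 0.71, -0.11, -0.29, -0.221, 70], [0, 0, 0.71, -0.1755, -0.337, -0.221, 70], [0, 0, 0.71, -0.1755, -0.337, -0.221, 70], [0, 0, 0.71, -0.1755, -0.337, -0.221, 70], [0, 0, 0.71, -0.1755, -0.337, -0.221, 70], [0, 0, 0.71, -0.1755, -0.337, -0.221, 70]]])

```text
time: 25.82
ee_pos: [0.5103, -0.188, 0.3305]
eef_rot: [0.706, 0.708, 0.0, 0.0]
ft_force: [-0.1, -0.1, -0.1]
width: 0.0606
grip_force: 0.0
```

Run:
```python
from h import *
s=st(); snap('wrist','w5'); snap('side','side5')
im=cv2.imread('pics/w5.png'); c=cv2.imread('pics/side5.png')[130:270,215:300]
print([px('w5',p).round().tolist() for p in ([.59,.065,.018],[.54,.012,.018],[.531,-.073,.018],[.531,-.149,.018])])
a=im[0:250,170:390]; a=cv2.resize(a,None,fx=2.36,fy=2.36,interpolation=cv2.INTER_CUBIC); b=cv2.resize(c,None,fx=3.1,fy=3.1)
o=np.zeros((590,800,3),np.uint8); o[:a.shape[0],:a.shape[1]]=a; o[:b.shape[0],a.shape[1]:a.shape[1]+b.shape[1]]=b; cv2.imwrite('pics/c6.png',o); print(a.shape)
```

```text
{'time': 25.825, 'ee_pos': [0.5103, -0.188, 0.3305], 'eef_rot': [0.7061, 0.7081, 0.0001, 0.0003], 'joint_positions': [0.9892, 0.2026, -0.8304, 1.5029, 0.1498, 1.5012, 0.1614], 'ft_force': [-0.0616, -0.147, -0.0527], 'width': 0.0606}
[[346.0, -18.0], [306.0, 27.0], [298.0, 95.0], [297.0, 151.0]]
(590, 519, 3)
```

View pics/c6.png

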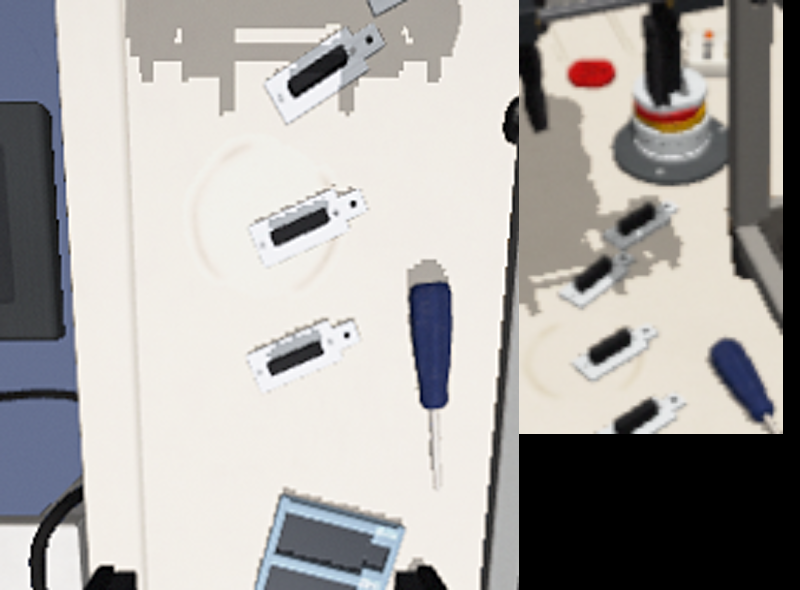

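The side crop shows the inlet flush on red on gold. Three slides are visible at (316,70), (300,228) and (296,355), with tongues toward +x and up; the tray's upper pockets have their narrow ends on the right. I'll fit the rib boxes by code and go on to see the tray.

```bash
cat >> h.py <<'E'
from scipy.optimize import minimize
def slide(f,x,y,yaw,zb=0.,verbose=1):
    """fit rib box to dark blob near guess"""
    S=4; im=cv2.imread(f'pics/{f}.png'); c0=px(f,[x,y,.012+zb]).astype(int); h=34
    x0,y0=max(c0[0]-h,0),max(c0[1]-h,0); g=cv2.cvtColor(im[y0:c0[1]+h,x0:c0[0]+h],cv2.COLOR_BGR2GRAY)
    g=cv2.resize(g,None,fx=S,fy=S,interpolation=cv2.INTER_CUBIC); m=(g<75).astype(np.uint8)
    n,L,stt,cen=cv2.connectedComponentsWithStats(m)
    B=np.array([[a,b,z] for a in(-.018,.018) for b in(-.0045,.0045) for z in(.005,.018)])
    def ren(q):
        c,s=np.cos(q[2]),np.sin(q[2]); P=np.c_[q[0]+c*B[:,0]-s*B[:,1],q[1]+s*B[:,0]+c*B[:,1],B[:,2]+zb]
        uv=np.array([px(f,p) for p in P]); uv=((uv-[x0,y0]+.5)*S-.5)
        o=np.zeros_like(m); cv2.fillConvexPoly(o,cv2.convexHull(np.round(uv*16).astype(np.int32)),1,shift=4); return o
    q0=np.array([x,y,np.radians(yaw)])
    ce=((px(f,[x,y,.012+zb])-[x0,y0]+.5)*S-.5)
    a=stt[1:,4]; ok=[i+1 for i in range(n-1) if a[i]>300]
    i=min(ok,key=lambda i:np.linalg.norm(cen[i]-ce)); M=(L==i).astype(np.uint8)
    q0[:2]=w(f,(cen[i][0]+.5)/S-.5+x0,(cen[i][1]+.5)/S-.5+y0,.012+zb)[:2]
    cost=lambda q:1-(ren(q)&M).sum()/max((ren(q)|M).sum(),1)
    sim=np.vstack([q0,q0+[.004,0,0],q0+[0,.004,0],q0+[0,0,.2]])
    best=minimize(cost,q0,method='Nelder-Mead',options=dict(initial_simplex=sim,xatol=1e-5,fatol=1e-4))
    q=best.x; print('slide',q[:2].round(4),np.degrees(q[2]).round(1),'IoU',round(1-best.fun,3)); return q
E
python3 - <<'E'
from h import *
# guesses from c6 pixels
for u,v in ((316,70),(300,228),(296,355)):
    p=w('w5',(u+.5)/2.36-.5+170,(v+.5)/2.36-.5,.012); slide('w5',p[0],p[1],22)
mv(.5,-.44,.3,90)
E
```

```text
slide [0.5395 0.0103] 33.8 IoU 0.796
slide [ 0.5302 -0.0727] 25.9 IoU 0.767
slide [ 0.5276 -0.1494] 22.4 IoU 0.741
row [0.0, 0.001, 0.002, -0.2512, -0.0107, 0.0305] rows>= 4.1
```

Call:
step_arm(deltas=[[[0, 0, 0, -0.06, -0.01, 0.03, 70], [0, 0, 0, -0.12, -0.01, 0.03, 70], [0, 0, 0, -0.18, -0.01, 0.03, 70], [0, 0, 0, -0.25, -0.01, 0.03, 70], [0, 0, 0, -0.25, -0.01, 0.03, 70], [0, 0, 0, -0.25, -0.01, 0.03, 70], [0, 0, 0, -0.25, -0.01, 0.03, 70]]])

```text
time: 26.8
ee_pos: [0.5009, -0.4379, 0.3007]
eef_rot: [0.706, 0.708, 0.0, 0.0]
ft_force: [-0.9, -0.6, 0.5]
width: 0.0611
grip_force: 0.0
```

Run:
```python
from h import *
s=st(); snap('wrist','w6')
im=cv2.imread('pics/w6.png'); a=cv2.resize(im[0:300,140:470],None,fx=1.95,fy=1.95,interpolation=cv2.INTER_CUBIC); cv2.imwrite('pics/c7.png',a)
```

```text
{'time': 26.8, 'ee_pos': [0.5009, -0.4379, 0.3007], 'eef_rot': [0.7061, 0.7081, 0.0003, 0.0003], 'joint_positions': [1.1045, 0.4842, -0.6832, 1.2214, 0.2981, 1.5339, 0.4718], 'ft_force': [-0.8515, -0.5923, 0.486], 'width': 0.0611}
```

View pics/c7.png

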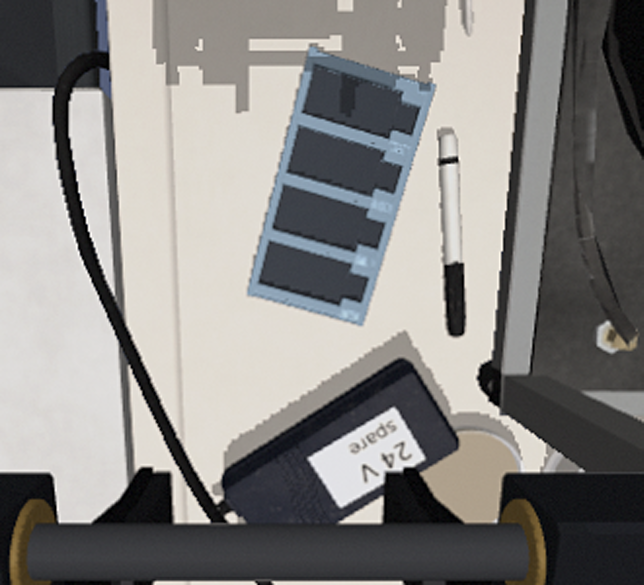

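Tray crop: corners at (313,47), (435,85), (362,324), (248,294), all pockets empty, tongue ends to the right. I'll refine with segmentation.

Run:
```python
from h import *
o=lambda u,v:((u+.5)/1.95-.5+140,(v+.5)/1.95-.5)
P=np.array([w('w6',*o(u,v),.009)[:2] for u,v in [(313,47),(435,85),(362,324),(248,294)]])
print(P.round(4),'c',P.mean(0).round(4)); 
def ang(d): return np.degrees(np.arctan2(d[1],d[0])).round(2)
print('x dirs',ang(P[1]-P[0]),ang(P[2]-P[3]),'y dirs-90',ang(P[0]-P[3])-90,ang(P[1]-P[2])-90,[np.linalg.norm(P[i]-P[i-1]).round(4) for i in range(4)])
im=cv2.imread('pics/w6.png'); h=cv2.cvtColor(im,cv2.COLOR_BGR2HSV)
m=((h[...,0]>95)&(h[...,0]<115)&(h[...,1]>50)&(h[...,2]>90)).astype(np.uint8); k=np.zeros_like(m);k[20:172,262:368]=1; m*=k
cs,_=cv2.findContours(m,cv2.RETR_EXTERNAL,cv2.CHAIN_APPROX_NONE); c=np.vstack(cs)[:,0]
Q=np.array([w('w6',u,v,.009)[:2] for u,v in c]).astype(np.float32); rr=cv2.minAreaRect(Q*1000); print(rr)
# frame symmetric template fit of dark floors: centroid of dark mask
d=((h[...,2]<100)).astype(np.uint8)*k; n,L,s_,ce=cv2.connectedComponentsWithStats(d)
for i in range(1,n):
    if s_[i,4]>300: print('pocket',w('w6',*ce[i],.004)[:2].round(4),s_[i,4])
```

```text
[[ 0.5226 -0.24  ]
 [ 0.6025 -0.2618]
 [ 0.5606 -0.4176]
 [ 0.4795 -0.3967]] c [ 0.5413 -0.329 ]
x dirs -15.26 -14.39 y dirs-90 -15.370000000000005 -15.040000000000006 [np.float64(0.1625), np.float64(0.0828), np.float64(0.1613), np.float64(0.0838)]
((540.4976806640625, -328.7733154296875), (162.3054962158203, 84.4412841796875), 74.96220397949219)
pocket [ 0.5531 -0.2719] 1371
pocket [ 0.5432 -0.3095] 1256
pocket [ 0.5333 -0.3463] 1168
pocket [ 0.5234 -0.3835] 1096
```

```bash
sed -i "s/def slide(f,x,y,yaw,zb=0.,verbose=1):/def slide(f,x,y,yaw,zb=0.,z0=.005,th=75):/; s/for z in(.005,.018)/for z in(z0,.018)/; s/(g<75)/(g<th)/" h.py
python3 - <<'E'
from h import *
for z0 in (.005,.0179):
  for th in (50,75):
    print(z0,th)
    for f,x,y in (('w1',.59,.062),('w3',.59,.062),('w2',.59,.062),('w1',.539,.01),('w3',.539,.01),('w5',.539,.01),('w5',.5302,-.0727),('w5',.5276,-.149)): print(f,end=' '); slide(f,x,y,26,z0=z0,th=th)
E
```

```text
0.005 50
w1 slide [0.5906 0.0662] 28.7 IoU 0.696
w3 slide [0.5895 0.0654] 29.8 IoU 0.752
w2 slide [0.5899 0.0645] 26.6 IoU 0.758
w1 slide [0.5389 0.0105] 37.8 IoU 0.637
w3 slide [0.5382 0.0095] 33.9 IoU 0.719
w5 slide [0.5382 0.0098] 35.4 IoU 0.754
w5 slide [ 0.5296 -0.073 ] 25.8 IoU 0.694
w5 slide [ 0.5283 -0.1493] 20.8 IoU 0.596
0.005 75
w1 slide [0.5907 0.0659] 27.8 IoU 0.779
w3 slide [0.5898 0.0651] 26.6 IoU 0.816
w2 slide [0.5901 0.0651] 26.9 IoU 0.826
w1 slide [0.5381 0.0103] 34.2 IoU 0.763
w3 slide [0.5387 0.0109] 35.6 IoU 0.806
w5 slide [0.5387 0.0102] 34.6 IoU 0.8
w5 slide [ 0.5292 -0.073 ] 25.6 IoU 0.771
w5 slide [ 0.5269 -0.1496] 20.9 IoU 0.744
0.0179 50
w1 slide [0.5899 0.0673] 26.6 IoU 0.895
w3 slide [0.5896 0.0672] 26.7 IoU 0.874
w2 slide [0.5885 0.0686] 28.7 IoU 0.69
w1 slide [0.5379 0.0123] 32.2 IoU 0.844
w3 slide [0.5377 0.0125] 32.9 IoU 0.846
w5 slide [0.5383 0.0088] 31.9 IoU 0.939
w5 slide [ 0.529  -0.0733] 22.1 IoU 0.749
w5 slide [ 0.5275 -0.1497] 23.6 IoU 0.658
0.0179 75
w1 slide [0.59   0.0672] 25.7 IoU 0.855
w3 slide [0.5893 0.0666] 26.1 IoU 0.831
w2 slide [0.5886 0.0681] 33.1 IoU 0.69
w1 slide [0.5379 0.0123] 33.5 IoU 0.868
w3 slide [0.5379 0.0127] 35.0 IoU 0.82
w5 slide [0.5382 0.0088] 32.2 IoU 0.94
w5 slide [ 0.529  -0.0738] 23.9 IoU 0.831
w5 slide [ 0.5276 -0.1491] 22.9 IoU 0.816
```

```bash
python3 -c "
from h import *
mv(.5275,-.1494,.12,202.3)"
```

```text
row [0.0, 0.001, -1.957, 0.2887, 0.0273, 0.1807] rows>= 10.5
```

Call:
step_arm(deltas=[[[0, 0, -1.957, 0.05, 0.0, 0.0, 40], [0, 0, -1.957, 0.1, 0.0, 0, 40], [0, 0, -1.957, 0.15, 0.0, 0, 40], [0, 0, -1.957, 0.2, 0.0, 0, 40], [0, 0, -1.957, 0.25, 0.0, 0, 40], [0, 0, -1.957, 0.2887, 0.01, 0.05, 40], [0, 0, -1.957, 0.2887, 0.0273, 0.1, 40], [0, 0, -1.957, 0.2887, 0.0273, 0.15, 40], [0, 0, -1.957, 0.2887, 0.0273, 0.18, 40], [0, 0, -1.957, 0.2887, 0.0273, 0.18, 40], [0, 0, -1.957, 0.2887, 0.0273, 0.18, 40], [0, 0, -1.957, 0.2887, 0.0273, 0.18, 40], [0, 0, -1.957, 0.2887, 0.0273, 0.18, 40], [0, 0, -1.957, 0.2887, 0.0273, 0.18, 40]]])

```text
time: 28.6
ee_pos: [0.5273, -0.1512, 0.1203]
eef_rot: [-0.191, 0.982, -0.0, 0.0]
ft_force: [-0.4, 0.5, -0.0]
width: 0.0346
grip_force: 0.0
```

Run:
```python
from h import *
st(); mv(.5275,-.1494,.029,202.3)
snap('scene','sc7'); slide('sc7',.5275,-.1494,22); slide('sc7',.53,-.073,25)
snap('side','si7'); slide('si7',.5275,-.1494,22); slide('si7',.53,-.073,25)
```

```text
{'time': 28.6, 'ee_pos': [0.5273, -0.1512, 0.1203], 'eef_rot': [-0.1915, 0.9815, -0.0003, 0.0001], 'joint_positions': [1.0774, 0.5002, -1.0889, 1.7696, 0.4807, 1.1687, 1.799], 'ft_force': [-0.4165, 0.5219, -0.0329], 'width': 0.0346}
row [-0.001, 0.0, -0.004, -0.0008, 0.0016, 0.0913] rows>= 1.5
slide [ 0.5281 -0.1493] 22.0 IoU 0.646
slide [ 0.5308 -0.0743] 21.8 IoU 0.773
slide [ 0.5275 -0.1509] 33.1 IoU 0.753
slide [ 0.6039 -0.0085] -30.8 IoU 0.076
```

Call:
step_arm(deltas=[[[0, 0, 0, -0.0008, 0.0012, 0.04, 40], [0, 0, 0, -0.0008, 0.0012, 0.075, 40], [0, 0, 0, -0.0008, 0.0012, 0.091, 40], [0, 0, 0, -0.0008, 0.0012, 0.091, 40], [0, 0, 0, -0.0008, 0.0012, 0.091, 5], [0, 0, 0, -0.0008, 0.0012, 0.091, 5], [0, 0, 0, -0.0008, 0.0012, 0.091, 5], [0, 0, 0, -0.0008, 0.0012, 0.091, 5], [0, 0, 0, -0.0008, 0.0012, 0.091, 5]]], squeeze=20)

```text
time: 29.82
ee_pos: [0.5279, -0.1501, 0.0295]
eef_rot: [-0.192, 0.981, -0.0, 0.0]
ft_force: [-1.5, -0.3, 6.2]
width: 0.0088
grip_force: 20.0
```

Run:
```python
from h import *
st(); mv(.5259,-.384,.1,165); mv(.5259,-.384,.0335,165)
```

```text
{'time': 29.825, 'ee_pos': [0.5279, -0.1501, 0.0295], 'eef_rot': [-0.1918, 0.9814, -0.0003, 0.0002], 'joint_positions': [0.9955, 0.6153, -0.992, 1.8348, 0.6011, 1.026, 1.7154], 'ft_force': [-1.461, -0.2923, 6.2142], 'width': 0.0088}
row [-0.001, 0.001, 0.648, 0.0899, -0.216, -0.0703] rows>= 3.9
row [-0.001, 0.001, 0.648, 0.0899, -0.216, -0.0038] rows>= 3.7
```

Call:
step_arm(deltas=[[[0, 0, 0, 0, 0, -0.03, 5], [0, 0, 0, 0, 0, -0.07, 5], [0, 0, 0.16, 0.0225, -0.054, -0.07, 5], [0, 0, 0.324, 0.045, -0.108, -0.07, 5], [0, 0, 0.486, 0.067, -0.162, -0.07, 5], [0, 0, 0.648, 0.09, -0.216, -0.07, 5], [0, 0, 0.648, 0.09, -0.216, -0.07, 5], [0, 0, 0.648, 0.09, -0.216, -0.07, 5], [0, 0, 0.648, 0.09, -0.216, -0.07, 5], [0, 0, 0.648, 0.09, -0.216, -0.07, 5]]])

```text
time: 31.08
ee_pos: [0.5259, -0.3828, 0.0992]
eef_rot: [0.13, 0.992, 0.0, 0.0]
ft_force: [0.3, 0.2, 0.2]
width: 0.0089
grip_force: 20.0
```

Run:
```python
from h import *
st(); mv(.5259,-.384,.0335,164.9)
for n in ('side','scene'): snap(n,n+'8')
a=cv2.imread('pics/side8.png')[260:400,220:350]; b=cv2.imread('pics/scene8.png')[120:210,310:440]
a=cv2.resize(a,None,fx=3.6,fy=3.6,interpolation=cv2.INTER_CUBIC);b=cv2.resize(b,None,fx=2.4,fy=2.4,interpolation=cv2.INTER_CUBIC)
o=np.zeros((a.shape[0],800,3),np.uint8); o[:,:a.shape[1]]=a; o[:b.shape[0],a.shape[1]:a.shape[1]+b.shape[1]]=b; cv2.imwrite('pics/c8.png',o)
```

```text
{'time': 31.075, 'ee_pos': [0.5259, -0.3828, 0.0992], 'eef_rot': [0.1296, 0.9916, 0.0, 0.0001], 'joint_positions': [1.1478, 0.6455, -0.8279, 1.5144, 0.4951, 1.2011, 1.5502], 'ft_force': [0.2666, 0.2231, 0.1939], 'width': 0.0089}
row [0.0, 0.0, 0.004, -0.0003, -0.0012, 0.0657] rows>= 1.1
```

View pics/c8.png

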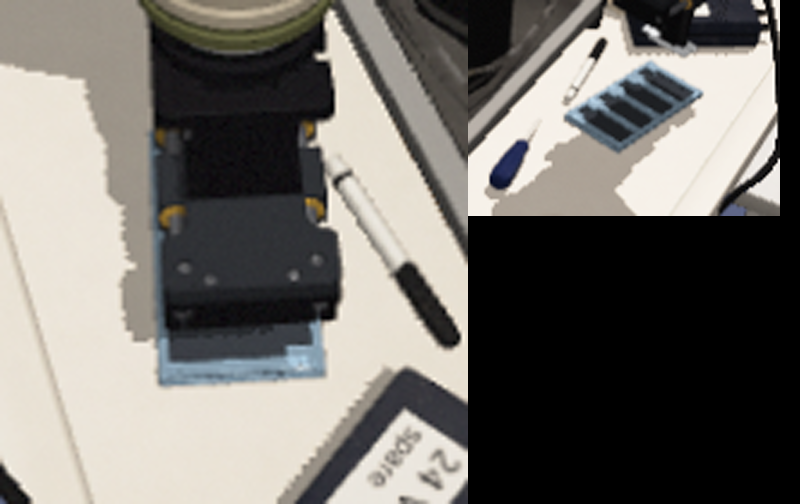

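The slide is held over the tray (occluded by the gripper), tray at (240,350) in the left crop. The only thing nearby is the power pack, which is lower than the gripper body. Descending.

Call:
step_arm(deltas=[[[0, 0, 0.004, -0.0003, -0.0012, 0.03, 5], [0, 0, 0.004, -0.0003, -0.0012, 0.05, 5], [0, 0, 0.004, -0.0003, -0.0012, 0.057, 5], [0, 0, 0.004, -0.0003, -0.0012, 0.062, 5], [0, 0, 0.004, -0.0003, -0.0012, 0.0655, 5], [0, 0, 0.004, -0.0003, -0.0012, 0.0655, 5]]])

```text
time: 31.92
ee_pos: [0.5259, -0.3851, 0.0353]
eef_rot: [0.132, 0.991, -0.0, 0.0]
ft_force: [-5.6, 3.2, 9.8]
width: 0.0088
grip_force: 20.0
```

Call:
step_arm(deltas=[[[0, 0, 0, 0, 0, -0.003, 5], [0, 0, 0, 0.0012, 0.0008, -0.003, 5], [0, 0, 0, 0.0012, 0.0008, -0.003, 5], [0, 0, 0, 0.0012, 0.0008, -0.003, 5]]])

```text
time: 32.42
ee_pos: [0.5245, -0.384, 0.0365]
eef_rot: [0.133, 0.991, -0.0, -0.0]
ft_force: [-0.0, 0.3, -0.4]
width: 0.009
grip_force: 20.0
```

Call:
step_arm(deltas=[[[0, 0, 0, 0, 0, 0.002, 5], [0, 0, 0, 0, 0, 0.0035, 5], [0, 0, 0, 0, 0, 0.0035, 5]]])

```text
time: 32.8
ee_pos: [0.5249, -0.3841, 0.0351]
eef_rot: [0.133, 0.991, -0.001, 0.0]
ft_force: [-7.8, 3.9, 19.6]
width: 0.0086
grip_force: 20.0
```

Call:
step_arm(deltas=[[[0, 0, 0, 0, 0, -0.001, 20], [0, 0, 0, 0, 0, -0.001, 22], [0, 0, 0, 0, 0, -0.001, 22], [0, 0, 0, 0, 0, -0.03, 22], [0, 0, 0, 0, 0, -0.08, 22], [0, 0, 0, 0, 0, -0.13, 22], [0, 0, 0, 0, 0, -0.13, 22]]])

```text
time: 33.67
ee_pos: [0.5265, -0.3847, 0.1671]
eef_rot: [0.133, 0.991, -0.001, 0.003]
ft_force: [0.2, -0.6, -0.6]
width: 0.0192
grip_force: 0.0
```

```bash
python3 -c "
from h import *
mv(.5,-.46,.22,90)"
```

```text
row [0.002, 0.006, 1.305, 0.0055, -0.0798, -0.0528] rows>= 7.0
```

Call:
step_arm(deltas=[[[0, 0, 1.305, 0.005, -0.02, -0.053, 40], [0, 0, 1.305, 0.005, -0.05, -0.053, 40], [0, 0, 1.305, 0.005, -0.08, -0.053, 40], [0, 0, 1.305, 0.005, -0.08, -0.053, 40], [0, 0, 1.305, 0.005, -0.08, -0.053, 40], [0, 0, 1.305, 0.005, -0.08, -0.053, 40], [0, 0, 1.305, 0.005, -0.08, -0.053, 40], [0, 0, 1.305, 0.005, -0.08, -0.053, 40], [0, 0, 1.305, 0.005, -0.08, -0.053, 40], [0, 0, 1.305, 0.005, -0.08, -0.053, 40], [0, 0, 1.305, 0.005, -0.08, -0.053, 40]]])

```text
time: 35.05
ee_pos: [0.4987, -0.4599, 0.216]
eef_rot: [0.707, 0.707, 0.0, -0.0]
ft_force: [-0.2, 0.5, 0.8]
width: 0.0349
grip_force: 0.0
```

Run:
```python
from h import *
st(); snap('wrist','w9'); im=cv2.imread('pics/w9.png')
c=px('w9',[.5259,-.384,.01]); print(c, px('w9',[.5555,-.274,.01]))
for zb in (.004,.006): slide('w9',.5259,-.384,-15,zb=zb); slide('w9',.5259,-.384,-15,zb=zb,z0=.0179,th=50)
# white slide mask
c=c.astype(int); y0,x0=max(c[1]-70,0),c[0]-70
sub=im[y0:c[1]+70,x0:c[0]+70]; h=cv2.cvtColor(sub,cv2.COLOR_BGR2HSV)
print(h.shape)
cv2.imwrite('pics/c9.png',cv2.resize(sub,None,fx=4.2,fy=4.2,interpolation=cv2.INTER_CUBIC))
```

```text
{'time': 35.05, 'ee_pos': [0.4987, -0.4599, 0.216], 'eef_rot': [0.7067, 0.7075, 0.0, -0.0], 'joint_positions': [1.0911, 0.5354, -0.6099, 1.3144, 0.302, 1.3834, 0.493], 'ft_force': [-0.1523, 0.4932, 0.7869], 'width': 0.0349}
[308.09762136 123.67648161] [340.19894698   9.62376204]
slide [ 0.5231 -0.3827] -14.2 IoU 0.836
slide [ 0.5236 -0.383 ] -15.8 IoU 0.802
slide [ 0.523 -0.383] -15.3 IoU 0.824
slide [ 0.5226 -0.3831] -14.1 IoU 0.792
(140, 140, 3)
```

View pics/c9.png

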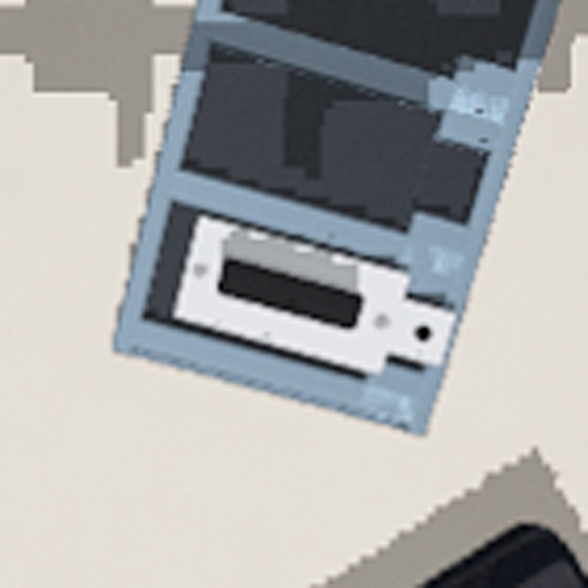

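The picture shows the slide about 6 mm too far along +x: tongue tip over the end wall, a gap of ~28 px at the back at (165,270). The tray outline isn't centred on its origin, so I'll re-measure the origin from the pocket edges.

Run:
```python
from h import *
c=px('w9',[.5259,-.384,.01]).astype(int); x0,y0=c[0]-70,max(c[1]-70,0)
W=lambda u,v,z:w('w9',(u+.5)/4.2-.5+x0,(v+.5)/4.2-.5+y0,z)[:2]
a=np.radians(-15.1); X=np.array([np.cos(a),np.sin(a)]);Y=np.array([-X[1],X[0]])
for n,u,v,z in (('p1 back',160,260,.004),('p1 TLtop',172,203,.009),('p1BL',147,318,.009),('p2 TL',212,45,.004),('p2 BL',183,168,.009),('p2 tongue end up',490,150,.004),('p2 tongue end low',470,222,.009),('shoulder low p2',410,230,.009),('tray BL',115,350,.009),('tray BR',425,435,.009),
 ('slide BL',176,318,.008),('slide TL',200,217,.008),('tongue BR',440,365,.01),('tongue TR',455,312,.01)):
    d=W(u,v,z)-[.5339,-.3272]; print(n,(1000*d@X).round(1),(1000*d@Y).round(1))
```

```text
p1 back -29.2 -56.7
p1 TLtop -29.7 -42.7
p1BL -28.6 -71.7
p2 TL -30.0 -3.5
p2 BL -29.2 -33.9
p2 tongue end up 44.9 -8.6
p2 tongue end low 44.5 -27.2
shoulder low p2 30.4 -33.1
tray BL -34.6 -81.6
tray BR 49.9 -81.3
slide BL -21.4 -69.7
slide TL -22.0 -44.1
tongue BR 47.9 -63.1
tongue TR 47.6 -49.4
```

```bash
python3 -c "
from h import *
mv(.524,-.3833,.1,164.9); mv(.524,-.3833,.036,164.9)"
```

```text
row [0.0, 0.0, -1.306, 0.0766, 0.0253, 0.116] rows>= 7.0
row [0.0, 0.0, -1.306, 0.0766, 0.0253, 0.18] rows>= 7.0
```

Call:
step_arm(deltas=[[[0, 0, -1.306, 0.0766, 0.0253, 0.05, 30], [0, 0, -1.306, 0.0766, 0.0253, 0.1, 30], [0, 0, -1.306, 0.0766, 0.0253, 0.116, 30], [0, 0, -1.306, 0.0766, 0.0253, 0.116, 30], [0, 0, -1.306, 0.0766, 0.0253, 0.116, 30], [0, 0, -1.306, 0.0766, 0.0253, 0.116, 30], [0, 0, -1.306, 0.0766, 0.0253, 0.116, 30], [0, 0, -1.306, 0.0766, 0.0253, 0.116, 30], [0, 0, -1.306, 0.0766, 0.0253, 0.116, 30], [0, 0, -1.306, 0.0766, 0.0253, 0.15, 30], [0, 0, -1.306, 0.0766, 0.0253, 0.18, 30], [0, 0, -1.306, 0.0766, 0.0253, 0.18, 30], [0, 0, -1.306, 0.0766, 0.0253, 0.18, 30]]])

```text
time: 36.72
ee_pos: [0.5246, -0.3834, 0.0373]
eef_rot: [0.133, 0.991, -0.0, 0.0]
ft_force: [-0.4, 1.1, -0.2]
width: 0.0262
grip_force: 0.0
```

Call:
step_arm(deltas=[[[0, 0, 0, 0, 0, 0, 5], [0, 0, 0, 0, 0, 0, 5], [0, 0, 0, 0, 0, 0, 5], [0, 0, 0, 0, 0, 0, 5], [0, 0, 0, 0, 0, -0.006, 5], [0, 0, 0, 0.005, 0, -0.006, 5], [0, 0, 0, 0.005, 0, -0.006, 5], [0, 0, 0, 0.005, 0, -0.006, 5], [0, 0, 0, 0.005, 0, -0.003, 5], [0, 0, 0, 0.005, 0, 0, 5], [0, 0, 0, 0.005, 0, 0, 5]]], squeeze=20)

```text
time: 38.1
ee_pos: [0.5194, -0.382, 0.0361]
eef_rot: [0.132, 0.991, -0.0, 0.0]
ft_force: [0.1, -0.4, 1.8]
width: 0.0088
grip_force: 20.0
```

Call:
step_arm(deltas=[[[0, 0, 0, 0, 0, 0.001, 5], [0, 0, 0, 0, 0, 0.002, 5], [0, 0, 0, 0, 0, 0.002, 5]]])

```text
time: 38.48
ee_pos: [0.52, -0.3821, 0.0348]
eef_rot: [0.132, 0.991, -0.0, 0.001]
ft_force: [0.3, 0.1, 6.5]
width: 0.0087
grip_force: 20.0
```

Call:
step_arm(deltas=[[[0, 0, 0, 0, 0, 0, 20], [0, 0, 0, 0, 0, 0, 25], [0, 0, 0, 0, 0, 0, 25], [0, 0, 0, 0, 0, 0, 25], [0, 0, 0, 0, 0, -0.03, 25], [0, 0, 0, 0, 0, -0.08, 25], [0, 0, 0, 0, 0, -0.13, 25], [0, 0, 1.305, 0.005, -0.03, -0.18, 40], [0, 0, 1.305, 0.005, -0.06, -0.185, 40], [0, 0, 1.305, 0.005, -0.08, -0.185, 40], [0, 0, 1.305, 0.005, -0.08, -0.185, 40], [0, 0, 1.305, 0.005, -0.08, -0.185, 40], [0, 0, 1.305, 0.005, -0.08, -0.185, 40], [0, 0, 1.305, 0.005, -0.08, -0.185, 40], [0, 0, 1.305, 0.005, -0.08, -0.185, 40], [0, 0, 1.305, 0.005, -0.08, -0.185, 40], [0, 0, 1.305, 0.005, -0.08, -0.185, 40]]])

```text
time: 40.6
ee_pos: [0.4934, -0.4579, 0.219]
eef_rot: [0.706, 0.708, 0.0, -0.0]
ft_force: [0.7, 0.5, 0.3]
width: 0.0349
grip_force: 0.0
```

```bash
cat >> h.py <<'E'
O=np.array([.5344,-.3273]); _a=np.radians(-15.1); TX=np.array([np.cos(_a),np.sin(_a)]);TY=np.array([-TX[1],TX[0]])
def white(f,yk,zb=.004):
    """white top of slide in pocket yk (mm): extents in tray frame, mm"""
    p=O+TY*yk/1000; c=px(f,[*p,.009]).astype(int); im=cv2.imread(f'pics/{f}.png'); x0,y0=max(c[0]-60,0),max(c[1]-60,0)
    s=im[y0:c[1]+60,x0:c[0]+60].astype(int); m=((s.min(2)>150)&(s.max(2)-s.min(2)<18)).astype(np.uint8)
    n,L,S,ce=cv2.connectedComponentsWithStats(m); v,u=np.nonzero(m)
    P=np.array([w(f,a+x0,b+y0,.005+zb)[:2] for a,b in zip(u,v)])-O; q=np.c_[P@TX,P@TY-yk/1000]*1000
    ok=(abs(q[:,1])<19)&(q[:,0]>-34)&(q[:,0]<48); q=q[ok]; 
    body=q[q[:,0]<20]; t=q[q[:,0]>32]
    print('slide@',yk,'n',len(q),'x',np.percentile(q[:,0],[.5,99.5]).round(1),'body y',np.percentile(body[:,1],[1,99]).round(1),'tongue y',np.percentile(t[:,1],[3,97]).round(1) if len(t)>5 else None)
E
python3 - <<'E'
from h import *
print('old tilted:');white('w9',-57)
st(); snap('wrist','w10'); white('w10',-57)
for k in (dict(),dict(z0=.0179,th=50)):
    q=slide('w10',*(O-TY*.057),-15,zb=.004,**k); d=q[:2]-O; print(1000*d@TX,1000*d@TY)
E
```

```text
old tilted:
slide@ -57 n 1119 x [-22.7  47.1] body y [-12.4  13. ] tongue y [-6.7  8.1]
{'time': 40.6, 'ee_pos': [0.4934, -0.4579, 0.219], 'eef_rot': [0.7059, 0.7083, 0.0, -0.0], 'joint_positions': [1.1139, 0.5274, -0.6346, 1.3258, 0.3083, 1.3862, 0.4923], 'ft_force': [0.6947, 0.4654, 0.2996], 'width': 0.0349}
slide@ -57 n 1075 x [-28.   41.3] body y [-11.8  13.5] tongue y [-5.5  7.4]
slide [ 0.5193 -0.3813] -13.9 IoU 0.83
-0.4936808846704295 -56.092386368323474
slide [ 0.5195 -0.3813] -17.4 IoU 0.795
-0.31691454279539555 -56.047937438511134
```

Run:
```python
from h import *
for n in ('scene','side'):
    snap(n,n+'11')
    for p in ((.5293,-.0732),(.5384,.0105),(.5898,.0655)): print(n,end=' ');slide(n+'11',*p,26)
mv(.5292,-.0733,.1,204.5)
```

```text
scene slide [ 0.5297 -0.0739] 26.0 IoU 0.783
scene slide [ 0.5123 -0.0283] 33.2 IoU 0.742
scene slide [0.5912 0.0651] 30.7 IoU 0.684
side slide [ 0.5116 -0.0256] 42.6 IoU 0.704
side slide [ 0.5116 -0.0256] 42.6 IoU 0.704
side slide [0.6874 0.1717] -20.7 IoU 0.303
row [0.0, 0.0, -1.996, 0.3845, 0.0365, 0.1191] rows>= 10.7
```

Run:
```python
from h import *
mv(.51,-.15,.27,90)
```

```text
row [0.0, -0.0, 0.002, 0.3079, 0.0172, -0.0509] rows>= 5.0
```

Call:
step_arm(deltas=[[[0, 0, 0.002, 0.05, 0.017, -0.05, 40], [0, 0, 0.002, 0.11, 0.017, -0.05, 40], [0, 0, 0.002, 0.17, 0.017, -0.05, 40], [0, 0, 0.002, 0.23, 0.017, -0.05, 40], [0, 0, 0.002, 0.28, 0.017, -0.05, 40], [0, 0, 0.002, 0.308, 0.017, -0.05, 40], [0, 0, 0.002, 0.308, 0.017, -0.05, 40], [0, 0, 0.002, 0.308, 0.017, -0.05, 40], [0, 0, 0.002, 0.308, 0.017, -0.05, 40]]])

```text
time: 41.88
ee_pos: [0.51, -0.1511, 0.2689]
eef_rot: [0.708, 0.706, -0.0, -0.0]
ft_force: [0.0, -0.1, -1.0]
width: 0.0349
grip_force: 0.0
```

Run:
```python
from h import *
st(); snap('wrist','w12')
for p in ((.5293,-.0735,25),(.512,-.027,36),(.5898,.0655,27)):
    slide('w12',*p); slide('w12',*p,z0=.0179,th=60)
im=cv2.imread('pics/w12.png').astype(int)
# tongue direction: sample brightness along +-x at 35 mm from centre
for p in ((.5293,-.0735,25),(.512,-.027,36)):
    for s in (1,-1):
        a=np.radians(p[2]); q=[p[0]+s*.034*np.cos(a),p[1]+s*.034*np.sin(a),.005]; u,v=px('w12',q).round().astype(int); print(p,s,im[v-1:v+2,u-1:u+2].mean((0,1)))
```

```text
{'time': 41.875, 'ee_pos': [0.51, -0.1511, 0.2689], 'eef_rot': [0.7081, 0.7062, -0.0001, -0.0001], 'joint_positions': [0.9284, 0.195, -0.8155, 1.6359, 0.1443, 1.3733, 0.0912], 'ft_force': [0.0247, -0.1372, -0.9801], 'width': 0.0349}
slide [ 0.5291 -0.0732] 25.1 IoU 0.776
slide [ 0.5292 -0.0737] 23.5 IoU 0.737
slide [ 0.5109 -0.0261] 34.3 IoU 0.816
slide [ 0.5117 -0.0263] 34.6 IoU 0.894
slide [0.5907 0.0663] 24.9 IoU 0.952
slide [0.5885 0.0622] 24.4 IoU 0.953
(0.5293, -0.0735, 25) 1 [116.88888889 114.         113.        ]
(0.5293, -0.0735, 25) -1 [234.11111111 240.33333333 242.11111111]
(0.512, -0.027, 36) 1 [95.77777778 93.11111111 91.88888889]
(0.512, -0.027, 36) -1 [235.11111111 240.55555556 241.88888889]
```

Run:
```python
from h import *
mv(.5292,-.0734,.029,204.4)
```

```text
row [0.0, -0.0, -1.999, 0.0776, 0.0189, 0.2399] rows>= 10.7
```

Call:
step_arm(deltas=[[[0, 0, -1.999, 0.0776, 0.0189, 0.04, 30], [0, 0, -1.999, 0.0776, 0.0189, 0.08, 30], [0, 0, -1.999, 0.0776, 0.0189, 0.12, 30], [0, 0, -1.999, 0.0776, 0.0189, 0.16, 30], [0, 0, -1.999, 0.0776, 0.0189, 0.16, 30], [0, 0, -1.999, 0.0776, 0.0189, 0.16, 30], [0, 0, -1.999, 0.0776, 0.0189, 0.16, 30], [0, 0, -1.999, 0.0776, 0.0189, 0.16, 30], [0, 0, -1.999, 0.0776, 0.0189, 0.16, 30], [0, 0, -1.999, 0.0776, 0.0189, 0.16, 30], [0, 0, -1.999, 0.0776, 0.0189, 0.16, 30], [0, 0, -1.999, 0.0776, 0.0189, 0.16, 30], [0, 0, -1.999, 0.0776, 0.0189, 0.2, 30], [0, 0, -1.999, 0.0776, 0.0189, 0.225, 30], [0, 0, -1.999, 0.0776, 0.0189, 0.2385, 30], [0, 0, -1.999, 0.0776, 0.0189, 0.2385, 30], [0, 0, -1.999, 0.0776, 0.0189, 0.2385, 30]]])

```text
time: 44.05
ee_pos: [0.5298, -0.0723, 0.0315]
eef_rot: [-0.212, 0.977, -0.0, 0.001]
ft_force: [-0.1, -0.2, 0.9]
width: 0.0261
grip_force: 0.0
```

Call:
step_arm(deltas=[[[0, 0, 0, 0, 0, 0, 5], [0, 0, 0, 0, 0, 0, 5], [0, 0, 0, 0, 0, 0, 5], [0, 0, 0, 0, 0, 0, 5], [0, 0, 0, 0, 0, 0, 5]]], squeeze=20)

```text
time: 44.68
ee_pos: [0.5294, -0.0724, 0.0309]
eef_rot: [-0.212, 0.977, -0.0, 0.0]
ft_force: [-1.4, -0.3, 5.5]
width: 0.0091
grip_force: 20.0
```

Run:
```python
from h import *
st(); mv(*(O-TY*.019),.1,164.9); mv(*(O-TY*.019),.0345,164.9)
```

```text
{'time': 44.675, 'ee_pos': [0.5294, -0.0724, 0.0309], 'eef_rot': [-0.2119, 0.9773, -0.0003, 0.0002], 'joint_positions': [0.913, 0.6193, -1.0579, 1.8696, 0.6302, 1.0332, 1.5879], 'ft_force': [-1.3579, -0.3487, 5.5036], 'width': 0.0091}
row [-0.0, 0.0, 0.691, 0.1131, -0.2487, -0.069] rows>= 4.5
row [-0.0, 0.0, 0.691, 0.1131, -0.2487, -0.0035] rows>= 4.4
```

Call:
step_arm(deltas=[[[0, 0, 0, 0, 0, -0.03, 5], [0, 0, 0, 0, 0, -0.068, 5], [0, 0, 0.17, 0.028, -0.06, -0.068, 5], [0, 0, 0.34, 0.056, -0.12, -0.068, 5], [0, 0, 0.51, 0.084, -0.18, -0.068, 5], [0, 0, 0.691, 0.1128, -0.2485, -0.068, 5], [0, 0, 0.691, 0.1128, -0.2485, -0.068, 5], [0, 0, 0.691, 0.1128, -0.2485, -0.068, 5], [0, 0, 0.691, 0.1128, -0.2485, -0.068, 5], [0, 0, 0.691, 0.1128, -0.2485, -0.068, 5]]])

```text
time: 45.92
ee_pos: [0.53, -0.3433, 0.0987]
eef_rot: [0.13, 0.992, 0.0, 0.0]
ft_force: [0.8, 0.2, 0.1]
width: 0.0085
grip_force: 20.0
```

Run:
```python
from h import *
st(); mv(*(O-TY*.019),.035,164.9)
```

```text
{'time': 45.925, 'ee_pos': [0.53, -0.3433, 0.0987], 'eef_rot': [0.13, 0.9915, 0.0002, 0.0001], 'joint_positions': [1.1499, 0.6304, -0.8881, 1.5682, 0.5143, 1.1918, 1.4719], 'ft_force': [0.8354, 0.195, 0.1145], 'width': 0.0085}
row [0.0, 0.0, 0.003, -0.0001, -0.0025, 0.0637] rows>= 1.0
```

Call:
step_arm(deltas=[[[0, 0, 0, 0, 0, 0.03, 5], [0, 0, 0, 0, 0, 0.04, 5], [0, 0, 0, 0, 0, 0.044, 5], [0, 0, 0, 0, 0, 0.044, 5], [0, 0, 0, 0, 0, 0.044, 5]]])

```text
time: 46.55
ee_pos: [0.5299, -0.3453, 0.0554]
eef_rot: [0.131, 0.991, -0.0, 0.001]
ft_force: [0.0, -1.0, -0.8]
width: 0.0087
grip_force: 20.0
```

Run:
```python
from h import *
st(); mv(*(O-TY*.019),.035,164.9)
```

```text
{'time': 46.55, 'ee_pos': [0.5299, -0.3453, 0.0554], 'eef_rot': [0.1315, 0.9913, -0.0003, 0.0005], 'joint_positions': [1.1324, 0.6784, -0.8574, 1.5967, 0.5542, 1.1244, 1.4465], 'ft_force': [0.0312, -1.006, -0.8489], 'width': 0.0087}
row [-0.0, 0.001, -0.0, 0.0004, -0.0004, 0.0204] rows>= 0.3
```

Settled on target; lower to the floor.

Call:
step_arm(deltas=[[[0, 0, 0, 0.0003, 0, 0.009, 5], [0, 0, 0, 0.0003, 0, 0.015, 5], [0, 0, 0, 0.0003, 0, 0.02, 5], [0, 0, 0, 0.0003, 0, 0.02, 5]]])

```text
time: 47.05
ee_pos: [0.5293, -0.345, 0.0345]
eef_rot: [0.131, 0.991, 0.0, 0.0]
ft_force: [-0.6, 0.6, 1.7]
width: 0.0091
grip_force: 20.0
```

Run:
```python
from h import *
snap('scene','sc13'); slide('sc13',.5115,-.0263,34); slide('sc13',.59,.0655,27)
mv(.5113,-.0263,.1,214.4)
```

```text
slide [ 0.5118 -0.0266] 33.0 IoU 0.739
slide [0.5903 0.0674] 29.3 IoU 0.671
row [0.0, 0.0, -0.864, 0.1004, 0.3031, -0.0655] rows>= 5.2
```

Call:
step_arm(deltas=[[[0, 0, 0, 0, 0, 0, 20], [0, 0, 0, 0, 0, 0, 22], [0, 0, 0, 0, 0, 0, 22], [0, 0, 0, 0, 0, -0.03, 22], [0, 0, 0, 0, 0, -0.065, 22], [0, 0, -0.15, 0.02, 0.06, -0.066, 30], [0, 0, -0.3, 0.04, 0.12, -0.066, 30], [0, 0, -0.45, 0.06, 0.18, -0.066, 30], [0, 0, -0.6, 0.08, 0.24, -0.066, 30], [0, 0, -0.75, 0.1, 0.3, -0.066, 30], [0, 0, -0.864, 0.1004, 0.3031, -0.066, 30], [0, 0, -0.864, 0.1004, 0.3031, -0.066, 30], [0, 0, -0.864, 0.1004, 0.3031, -0.066, 30], [0, 0, -0.864, 0.1004, 0.3031, -0.05, 30], [0, 0, -0.864, 0.1004, 0.3031, -0.03, 30], [0, 0, -0.864, 0.1004, 0.3031, -0.03, 30], [0, 0, -0.864, 0.1004, 0.3031, -0.03, 30]]])

```text
time: 49.22
ee_pos: [0.5113, -0.0261, 0.0645]
eef_rot: [-0.296, 0.955, 0.0, -0.0]
ft_force: [0.0, 0.0, 1.0]
width: 0.0263
grip_force: 0.0
```

Run:
```python
from h import *
st(); mv(.5113,-.0263,.0305,214.4)
```

```text
{'time': 49.225, 'ee_pos': [0.5113, -0.0261, 0.0645], 'eef_rot': [-0.2957, 0.9553, 0.0002, -0.0001], 'joint_positions': [0.9264, 0.5546, -1.1588, 1.904, 0.5808, 1.0733, 1.6979], 'ft_force': [0.0102, 0.0239, 1.0197], 'width': 0.0263}
row [0.0, 0.0, -0.0, 0.0001, -0.0002, 0.034] rows>= 0.5
```

Call:
step_arm(deltas=[[[0, 0, 0, 0, 0, 0.02, 30], [0, 0, 0, 0, 0, 0.034, 30], [0, 0, 0, 0, 0, 0.034, 30], [0, 0, 0, 0, 0, 0.034, 5], [0, 0, 0, 0, 0, 0.034, 5], [0, 0, 0, 0, 0, 0.034, 5], [0, 0, 0, 0, 0, 0.034, 5], [0, 0, 0, 0, 0, 0.034, 5], [0, 0, 0, 0, 0, 0.034, 5]]])

```text
time: 50.35
ee_pos: [0.5116, -0.0264, 0.0309]
eef_rot: [-0.296, 0.955, -0.0, 0.0]
ft_force: [-1.0, -1.3, 5.3]
width: 0.0089
grip_force: 20.0
```

Run:
```python
from h import *
st(); mv(*(O+TY*.019),.1,164.9)
```

```text
{'time': 50.35, 'ee_pos': [0.5116, -0.0264, 0.0309], 'eef_rot': [-0.2956, 0.9553, -0.0003, 0.0003], 'joint_positions': [0.8848, 0.5996, -1.1085, 1.9247, 0.6345, 1.021, 1.6612], 'ft_force': [-0.9861, -1.2543, 5.287], 'width': 0.0089}
row [-0.0, 0.001, 0.864, 0.1367, -0.2489, -0.0689] rows>= 4.7
```

Call:
step_arm(deltas=[[[0, 0, 0, 0, 0, -0.03, 5], [0, 0, 0, 0, 0, -0.068, 5], [0, 0, 0.17, 0.028, -0.055, -0.068, 5], [0, 0, 0.34, 0.056, -0.11, -0.068, 5], [0, 0, 0.51, 0.084, -0.16, -0.068, 5], [0, 0, 0.68, 0.112, -0.21, -0.068, 5], [0, 0, 0.864, 0.1367, -0.2489, -0.068, 5], [0, 0, 0.864, 0.1367, -0.2489, -0.068, 5], [0, 0, 0.864, 0.1367, -0.2489, -0.068, 5], [0, 0, 0.864, 0.1367, -0.2489, -0.05, 5], [0, 0, 0.864, 0.1367, -0.2489, -0.03, 5], [0, 0, 0.864, 0.1367, -0.2489, -0.024, 5], [0, 0, 0.864, 0.1367, -0.2489, -0.024, 5], [0, 0, 0.864, 0.1367, -0.2489, -0.024, 5]]])

```text
time: 52.1
ee_pos: [0.5394, -0.3089, 0.055]
eef_rot: [0.131, 0.991, -0.0, 0.0]
ft_force: [-0.2, 0.7, -0.9]
width: 0.0088
grip_force: 20.0
```

Run:
```python
from h import *
st(); mv(*(O+TY*.019),.035,164.9)
```

```text
{'time': 52.1, 'ee_pos': [0.5394, -0.3089, 0.055], 'eef_rot': [0.1314, 0.9913, -0.0001, 0.0004], 'joint_positions': [1.0886, 0.6597, -0.8631, 1.6274, 0.5463, 1.1117, 1.3873], 'ft_force': [-0.2176, 0.6949, -0.871], 'width': 0.0088}
row [-0.0, 0.001, -0.0, 0.0001, -0.0, 0.02] rows>= 0.3
```

Call:
step_arm(deltas=[[[0, 0, 0, 0, 0, 0.009, 5], [0, 0, 0, 0, 0, 0.015, 5], [0, 0, 0, 0, 0, 0.02, 5], [0, 0, 0, 0, 0, 0.02, 5]]])

```text
time: 52.6
ee_pos: [0.5391, -0.3089, 0.0345]
eef_rot: [0.131, 0.991, -0.0, 0.0]
ft_force: [-0.3, 0.5, 1.1]
width: 0.0087
grip_force: 20.0
```

Run:
```python
from h import *
s=readout.read_state(); T=np.array(s['ee_pos'])
# body rectangle at slide 1 for grasp yaws: check corner vs drum (x>.64,y<.01)
for yaw in (26,27):
  for sh in (0,-.008):
    a=np.radians(yaw); X=np.array([np.cos(a),np.sin(a)]); Y=np.array([-X[1],X[0]]); c=np.array([.59,.0663])+sh*X
    print(yaw,sh,[(c+i*.0375*X+j*.095*Y).round(3).tolist() for i in(1,-1) for j in (-1,)])
mv(.53,.0,.25,90)
```

```text
26 0 [[0.665, -0.003], [0.598, -0.036]]
26 -0.008 [[0.658, -0.006], [0.591, -0.039]]
27 0 [[0.667, -0.001], [0.6, -0.035]]
27 -0.008 [[0.659, -0.005], [0.593, -0.039]]
row [0.0, 0.0, 1.307, 0.0893, 0.2958, -0.2155] rows>= 7.0
```

Call:
step_arm(deltas=[[[0, 0, 0, 0, 0, 0, 20], [0, 0, 0, 0, 0, 0, 22], [0, 0, 0, 0, 0, 0, 22], [0, 0, 0, 0, 0, -0.03, 22], [0, 0, 0, 0, 0, -0.08, 22], [0, 0, 0.2, 0.01, 0.03, -0.14, 30], [0, 0, 0.4, 0.04, 0.07, -0.2, 30], [0, 0, 0.6, 0.07, 0.12, -0.215, 30], [0, 0, 0.8, 0.0893, 0.17, -0.215, 30], [0, 0, 1.0, 0.0893, 0.22, -0.215, 30], [0, 0, 1.15, 0.0893, 0.27, -0.215, 30], [0, 0, 1.307, 0.0893, 0.2958, -0.215, 30], [0, 0, 1.307, 0.0893, 0.2958, -0.215, 30], [0, 0, 1.307, 0.0893, 0.2958, -0.215, 30], [0, 0, 1.307, 0.0893, 0.2958, -0.215, 30]]])

```text
time: 54.48
ee_pos: [0.5299, -0.0014, 0.2494]
eef_rot: [0.707, 0.707, -0.0, 0.0]
ft_force: [-0.0, 0.0, -0.3]
width: 0.0262
grip_force: 0.0
```

Run:
```python
from h import *
st(); snap('wrist','w14'); print(px('w14',[.59,.066,.01]))
for k in (dict(),dict(th=50),dict(z0=.0179,th=60)): slide('w14',.59,.066,27,**k)
snap('scene','sc14'); slide('sc14',.59,.066,27)
mv(.589,.066,.1,184)
```

```text
{'time': 54.475, 'ee_pos': [0.5299, -0.0014, 0.2494], 'eef_rot': [0.7072, 0.707, -0.0002, 0.0001], 'joint_positions': [0.7622, 0.2366, -0.9629, 1.6657, 0.1993, 1.3437, -0.233], 'ft_force': [-0.0279, 0.0044, -0.3221], 'width': 0.0262}
[333.31860622 131.31690617]
slide [0.5894 0.065 ] 26.4 IoU 0.823
slide [0.5901 0.0652] 28.8 IoU 0.759
slide [0.5894 0.0655] 26.3 IoU 0.89
slide [0.5914 0.0668] 29.3 IoU 0.664
row [-0.0, 0.0, -1.641, 0.0672, 0.0591, 0.1495] rows>= 8.8
```

Run:
```python
from h import *
mv(.5893,.0652,.0305,182)
```

```text
row [-0.0, 0.0, -1.606, 0.0665, 0.0594, 0.219] rows>= 8.6
```

Call:
step_arm(deltas=[[[0, 0, -1.606, 0, 0, 0, 40], [0, 0, -1.606, 0, 0, 0, 40], [0, 0, -1.606, 0, 0, 0, 40], [0, 0, -1.606, 0, 0, 0, 40], [0, 0, -1.606, 0, 0, 0, 40], [0, 0, -1.606, 0, 0, 0, 40], [0, 0, -1.606, 0, 0, 0, 40], [0, 0, -1.606, 0, 0, 0, 40], [0, 0, -1.606, 0, 0, 0, 40], [0, 0, -1.606, 0, 0, 0, 40], [0, 0, -1.606, 0.0666, 0.0594, 0.04, 40], [0, 0, -1.606, 0.0666, 0.0594, 0.09, 40], [0, 0, -1.606, 0.0666, 0.0594, 0.14, 40], [0, 0, -1.606, 0.0666, 0.0594, 0.17, 40], [0, 0, -1.606, 0.0666, 0.0594, 0.18, 40], [0, 0, -1.606, 0.0666, 0.0594, 0.18, 40], [0, 0, -1.606, 0.0666, 0.0594, 0.18, 40]]])

```text
time: 56.7
ee_pos: [0.5903, 0.0665, 0.0712]
eef_rot: [-0.017, 1.0, -0.0, 0.001]
ft_force: [-0.5, 0.6, 0.1]
width: 0.035
grip_force: 0.0
```

Run:
```python
from h import *
st(); mv(.5893,.0652,.0305,182)
```

```text
{'time': 56.7, 'ee_pos': [0.5903, 0.0665, 0.0712], 'eef_rot': [-0.0171, 0.9999, -0.0, 0.0012], 'joint_positions': [0.5869, 0.656, -1.0255, 1.6907, 0.6097, 1.1476, 0.9964], 'ft_force': [-0.4663, 0.6455, 0.1158], 'width': 0.035}
row [-0.0, 0.002, -0.001, 0.0011, -0.0013, 0.0407] rows>= 0.7
```

Descend and close gently, letting the pads align the rib.

Call:
step_arm(deltas=[[[0, 0, 0, 0.0008, -0.0008, 0.02, 40], [0, 0, 0, 0.0008, -0.0008, 0.034, 40], [0, 0, 0, 0.0008, -0.0008, 0.039, 40], [0, 0, 0, 0.0008, -0.0008, 0.039, 30], [0, 0, 0, 0.0008, -0.0008, 0.039, 20], [0, 0, 0, 0.0008, -0.0008, 0.039, 15], [0, 0, 0, 0.0008, -0.0008, 0.039, 10], [0, 0, 0, 0.0008, -0.0008, 0.039, 5], [0, 0, 0, 0.0008, -0.0008, 0.039, 5], [0, 0, 0, 0.0008, -0.0008, 0.039, 5], [0, 0, 0, 0.0008, -0.0008, 0.039, 5]]], squeeze=12)

```text
time: 58.08
ee_pos: [0.5887, 0.0658, 0.0307]
eef_rot: [-0.018, 1.0, -0.0, 0.0]
ft_force: [-0.8, 0.8, 3.9]
width: 0.009
grip_force: 12.0
```

Run:
```python
from h import *
mv(.53,.0,.1,182); mv(*(O+TY*.057),.1,164.9)
```

```text
row [-0.0, 0.0, 0.0, 0.061, -0.0637, -0.0693] rows>= 1.8
row [0.0, 0.0, 0.299, 0.0513, -0.3364, -0.0693] rows>= 5.6
```

Call:
step_arm(deltas=[[[0, 0, 0, 0, 0, -0.03, 5], [0, 0, 0, 0, 0, -0.068, 5], [0, 0, 0, 0.035, -0.03, -0.068, 5], [0, 0, 0, 0.061, -0.075, -0.068, 5], [0, 0, 0.08, 0.061, -0.13, -0.068, 5], [0, 0, 0.15, 0.061, -0.19, -0.068, 5], [0, 0, 0.23, 0.057, -0.25, -0.068, 5], [0, 0, 0.299, 0.053, -0.3, -0.068, 5], [0, 0, 0.299, 0.0513, -0.3364, -0.068, 5], [0, 0, 0.299, 0.0513, -0.3364, -0.068, 5], [0, 0, 0.299, 0.0513, -0.3364, -0.068, 5], [0, 0, 0.299, 0.0513, -0.3364, -0.045, 5], [0, 0, 0.299, 0.0513, -0.3364, -0.028, 5], [0, 0, 0.299, 0.0513, -0.3364, -0.024, 5], [0, 0, 0.299, 0.0513, -0.3364, -0.024, 5], [0, 0, 0.299, 0.0513, -0.3364, -0.024, 5]]], squeeze=20)

```text
time: 60.08
ee_pos: [0.5496, -0.2723, 0.0551]
eef_rot: [0.131, 0.991, -0.0, 0.0]
ft_force: [-0.7, -0.2, -0.2]
width: 0.0089
grip_force: 20.0
```

Run:
```python
from h import *
st(); mv(*(O+TY*.057),.035,164.9)
snap('scene','sc15'); 
for z in (.02,.024): slide('sc15',*(O+TY*.057),-15,zb=z)
print(O+TY*.057)
```

```text
{'time': 60.075, 'ee_pos': [0.5496, -0.2723, 0.0551], 'eef_rot': [0.1315, 0.9913, -0.0001, 0.0005], 'joint_positions': [1.0717, 0.6681, -0.9185, 1.6491, 0.5793, 1.1185, 1.3017], 'ft_force': [-0.7302, -0.2482, -0.2053], 'width': 0.0089}
row [-0.0, 0.001, -0.0, 0.0003, -0.0001, 0.0201] rows>= 0.3
slide [ 0.5345 -0.2398] -4.2 IoU 0.546
slide [ 0.5328 -0.2355] -3.3 IoU 0.546
[ 0.54924876 -0.27226806]
```

Call:
step_arm(deltas=[[[0, 0, 0, 0.0003, 0, 0.009, 5], [0, 0, 0, 0.0003, 0, 0.015, 5], [0, 0, 0, 0.0003, 0, 0.02, 5], [0, 0, 0, 0.0003, 0, 0.02, 5]]])

```text
time: 60.62
ee_pos: [0.5489, -0.2721, 0.0344]
eef_rot: [0.131, 0.991, 0.0, 0.0]
ft_force: [0.0, -0.0, -0.2]
width: 0.0089
grip_force: 20.0
```

Run:
```python
from h import *
mv(.5,-.44,.27,90)
```

```text
row [0.0, 0.0, 1.307, 0.0035, -0.1748, -0.2356] rows>= 7.0
```

Call:
step_arm(deltas=[[[0, 0, 0, 0, 0, 0, 20], [0, 0, 0, 0, 0, 0, 22], [0, 0, 0, 0, 0, 0, 22], [0, 0, 0, 0, 0, -0.03, 22], [0, 0, 0, 0, 0, -0.08, 22], [0, 0, 0, 0, 0, -0.14, 22], [0, 0, 1.307, 0.0035, -0.06, -0.2, 30], [0, 0, 1.307, 0.0035, -0.12, -0.235, 30], [0, 0, 1.307, 0.0035, -0.175, -0.235, 30], [0, 0, 1.307, 0.0035, -0.175, -0.235, 30], [0, 0, 1.307, 0.0035, -0.175, -0.235, 30], [0, 0, 1.307, 0.0035, -0.175, -0.235, 30], [0, 0, 1.307, 0.0035, -0.175, -0.235, 30], [0, 0, 1.307, 0.0035, -0.175, -0.235, 30], [0, 0, 1.307, 0.0035, -0.175, -0.235, 30], [0, 0, 1.307, 0.0035, -0.175, -0.235, 30]]])

```text
time: 62.62
ee_pos: [0.4998, -0.4403, 0.2695]
eef_rot: [0.706, 0.708, 0.0, -0.0]
ft_force: [0.5, -0.1, 0.1]
width: 0.0261
grip_force: 0.0
```

Run:
```python
from h import *
st(); snap('wrist','w16'); snap('scene','sc16'); snap('side','si16')
for yk in (-57,-19,19,57):
    white('w16',yk)
    p=O+TY*yk/1000
    for n in ('w16','sc16','si16'):
        q=slide(n,*p,-15,zb=.004); d=q[:2]-O; print('   ',n,(1000*d@TX).round(1),(1000*d@TY-yk).round(1))
```

```text
{'time': 62.625, 'ee_pos': [0.4998, -0.4403, 0.2695], 'eef_rot': [0.7063, 0.7079, 0.0, -0.0], 'joint_positions': [1.1417, 0.508, -0.7267, 1.2698, 0.3303, 1.4826, 0.4534], 'ft_force': [0.4743, -0.1047, 0.1144], 'width': 0.0261}
slide@ -57 n 802 x [-27.9  41.4] body y [-11.8  13.6] tongue y [-5.6  7.4]
slide [ 0.5192 -0.3812] -17.2 IoU 0.798
    w16 -0.7 1.0
slide [ 0.5202 -0.3817] -26.6 IoU 0.735
    sc16 0.5 0.7
slide [ 0.5197 -0.383 ] -14.6 IoU 0.763
    si16 0.4 -0.6
slide@ -19 n 832 x [-29.5  39.6] body y [-11.7  13.5] tongue y [-5.3  7.3]
slide [ 0.5277 -0.3437] -15.7 IoU 0.803
    w16 -2.2 1.4
slide [ 0.5287 -0.3449] -24.5 IoU 0.746
    sc16 -1.0 0.5
slide [ 0.5269 -0.3448] -16.5 IoU 0.749
    si16 -2.7 0.2
slide@ 19 n 876 x [-29.1  40. ] body y [-12.1  13.3] tongue y [-6.  7.]
slide [ 0.538  -0.3076] -16.4 IoU 0.846
    w16 -1.7 1.0
slide [ 0.5388 -0.3084] -27.3 IoU 0.727
    sc16 -0.7 0.4
slide [ 0.538  -0.3083] -15.4 IoU 0.747
    si16 -1.5 0.3
slide@ 57 n 788 x [-27.2  40.6] body y [-11.8  13.1] tongue y [-6.1  6.3]
slide [ 0.5492 -0.2715] -14.4 IoU 0.843
    w16 -0.3 0.7
slide [ 0.5491 -0.2718] -22.4 IoU 0.782
    sc16 -0.3 0.4
slide [ 0.538  -0.3083] -15.4 IoU 0.747
    si16 -1.5 -37.7
```

```bash
python3 -c "
from h import *
print(r.close_job())"
```

```text
the job is handed in; nothing more can be done
None
```

I handed the job in at about 63 s: gold then red are on the studs with the inlet flush on top (there was no blue plate), and by the camera measurements all four slides lie in their own pockets, tongue to the narrow end.

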